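Hold a case lid to its hinge rail, ready for the pin

ROBOT

A 6-joint arm with a two-finger parallel gripper is mounted at the origin on a cart in front of the work surface, level with it; the furniture and walls round the work are solid. World frame = base frame: x ahead of the robot, y to its left, z up, the work surface at z = 0. Lengths are in mm, angles in rad, forces in N, time in s.
With the tool pointing down it reaches from about 400 to 925 mm from the base axis. Payload 12.5 kg.
Tool frame: the origin (TCP) lies on the centre line of the jaws, within the pads' length; the fingertips stand 19 mm ahead of it and the grasp point (between the pads) is the TCP; y points along the fingers, x is the direction in which the jaws open and shut, and the axes are right-handed (so a half turn about y gives the same grasp; the last joint's range is limited). The gripper opens to 95 mm and grips with 3 to 60 N. Pads are 20 mm wide; open, the fingers measure 119 mm over their backs; the gripper's body (75 mm by 180 mm) begins 59 mm behind the grasp point.
Start: joints at [1.162, 0.491, 1.559, -0, 1.092, -0.106], TCP at [186.354, 596.588, 233.661] pointing down, gripper open.
Joint ranges: [-3.1, 3.1], [-0.84, 2.19], [0.05, 2.79], [-1.13, 4.28], [0.06, 2.93], [-2.69, 2.69]. Speed limits (rad/s): [2.22, 2.22, 2.79, 3.14, 3.14, 3.14].

INTERFACE

Orientations are given as [roll, pitch, yaw] about the fixed x, y, z axes, in that order (R = Rz(yaw) Ry(pitch) Rx(roll)).
In Python, from cell import env gives the robot as it stands. The module is installed in compiled form; this text tells all that it offers.
- The arm moves only by the tool move_arm, never from a script. Its argument "rows" is a list of rows, each an object of numbers: "tx", "ty", "tz": the shift along the tool's x, y, z in cm; "rx", "ry", "rz": the turn, a rotation vector about the tool's x, y, z in rad; "grip": the opening in per cent of the stroke, from 0 (shut) to 100 (fully open). In form: [{"tx": .., "ty": .., "tz": .., "rx": .., "ry": .., "rz": .., "grip": ..}, ...]. A call has 1 to 10 rows; each row shifts and turns the commanded pose from where the row before left it, along the tool's axes as they then stand; what a row does not reach is not made up. A row lasts 1/12 s, in which the tool goes at most 41.7 mm and 7.16 degrees, less where a joint would pass 70% of its speed; a pose out of reach is approached as far as the arm can. A call is refused whole if a number of a shift passes 4.17 or a number of a turn 0.125, either way. A call with a gripper value outside its range is refused whole. The fingers move at their own pace and stop on an object; the grip force is fixed at half the most. Time passes only in rows, so rows that do not move let the fingers close. It gives the time, the measured TCP pose, the force and the opening at its end, in the units of the state.
- env.state(): the state, without advancing time (a new reading comes with each control period).
- env.read_camera(name): name is "scene" or "side" or "wrist"; returns (picture, depth): 384x512x3 uint8, blue, green, red; 384x512 float32, mm along the optical axis (not along the pixel's ray), 0 where there is no reading.
- env.calibration(name): a dict with "vertical_fov" (degrees; the focal length in pixels is half the picture's height over the tangent of half this angle, whatever the lens; pixels are square), "cx", "cy" (the principal point, pixels), "eye" and "rotation" of the camera in the world. Camera axes: x right, y up, looking along -z (the intrinsics and any distortion apply to the point x, -y, -z); pixel columns grow to the right and rows downward; lengths in mm; the calibration is good to about 2 mm. A picture is of the moment at which its call begins: read the wrist's pose just before it. calibration takes no time and is no camera call; for the wrist camera it gives the pose at the moment of the call.
- env.job_done(): hands the job in, once; it reports no verdict.
The state is a dict: "t": time; "joints": joint angles; "qvel": joint speeds; "tau": joint torques, N m; "eef_pos": TCP position; "tcp_rot": TCP orientation; "ft_force": force on the tool from outside, world axes, zero at the start; "moment": the same for the moment, N m; "opening": opening from 0.0 (shut) to 1.0 (fully open).
Only numpy, scipy, OpenCV 4.12 (cv2) and the standard library are available. Lean on these libraries where they do the work, as an engineer would, in place of code of your own. Each camera call takes 0.05 s, during which the arm holds its last target.

TASK

We are hanging lids on display cases: take the top lid off the pile by its wooden pull, leaving the other lids as they lie, and bring it level to the rail that is clamped in the bench vice, so that the two knuckles of its hinge leaf drop into the two gaps of the rail's leaf and all five knuckle holes are in one line for the pin. Do not force or lean the lid on the rail, and leave the other things on the bench alone. Finish while still holding the lid there in the air, steady, so that I can push the pin through.

Things in the scene. Friction and masses are not known exactly. Their poses are not given: they have to be found in the camera images.
- lid_top: top one of a pile of three alike wooden lids: shallow upside-down tray 84 (x) x 100 (y) x 30 mm, hollow below, 0.16 kg. Origin: centre of its underside, z up. Frame top 30 mm, inner panel 28 mm above it. Along the -x edge a steel hinge leaf is let in flush with the top; its two knuckles (14 mm thick, 15 mm long in y) hang out beyond that edge
- lid_pull (a point): centre of the wooden bar pull in the middle of the top lid's panel, 38 mm above the lid's origin, axes as the lid's. The bar is 12 mm thick in x, 44 mm long in y and 20 mm high (28 to 48 mm above the origin); grasp it across its 12 mm. About 35 mm of lid is clear on each side of it
- lid_hole_a (a point): centre of the 8 mm bore (along y) of the top lid's knuckle a: at x -51, y -17.5, z +23 mm from the lid's origin; axes as the lid's
- lid_hole_b (a point): the same for knuckle b, at y +17.5 mm
- lid_mid: second lid of the pile, the same as the top one, whose rim rests on its frame 30 mm above its origin; its pull stands free inside the top lid's hollow. To be left as it lies
- lid_bottom: the lowest lid of the pile, standing on the bench; to be left as it lies
- mini_vice: small blue bench vice, fixed to the bench, 120 x 80 mm, jaws 70 mm high, nothing higher than that beside the rail; origin at its base, x from its T-bar to its fixed jaw. It holds the hinge rail
- hinge_rail: wooden rail on edge in the vice: 20 mm thick (x -2 to +18 mm), 130 mm long (y), top 112 mm above the bench; origin and axes are the vice's. Its leaf's three knuckles (14 mm thick, 16 mm long, at y -35, 0, +35, x +27, z 105 mm) hang out beyond its +x edge and leave two 19 mm gaps. A 6 mm pin, started in the +y knuckle, sticks out 71 mm along +y
- rail_gap_a (a point): middle of the gap at y -17.5 mm, on the line of the holes, axes as the rail's. The lid goes on the rail's +x side, axes parallel to the rail's, lid_hole_a here: 2 mm of room at each knuckle end and to the rail's edge. The knuckles enter straight from above and nothing stops them at the right height: lid top level with rail top, lid's origin 82 mm above the bench
- rail_gap_b (a point): the same for the gap at y +17.5 mm, where lid_hole_b belongs
- tape_roll: bystander: roll of tape lying flat, 103 mm across, 25 mm high
- gift_box_0: bystander: small brown card box, 62 x 62 x 32 mm
- caliper: bystander: vernier caliper lying flat, 200 x 70 x 16 mm
- scissors: bystander: blue-handled scissors lying flat, 203 x 89 x 9 mm
- loupe: bystander: folding loupe lying on the purple notebook, 78 x 31 x 14 mm
- wing_pt_jade: bystander: small standing stone point, 75 mm high
- wing_pt_citrine: bystander: small standing stone point, 60 mm high

How it is judged:
By the outcome, as a careful person would: the job done as asked, in the order asked, and still so for the second after the job is handed in, while the arm keeps its last pose, push and grip.
It also fails if it takes over 45 s, if anything falls off the work surface, if the arm or the gripper's body presses on something with over 40 N, if the wrist force passes 120 N, or if a joint passes its speed limit or range.

## Working session

There is one attempt and no reset: what is moved stays moved. The work goes in short steps, Python scripts to look and compute and a tool call to move; the robot and the scene stay as the last step left them, time stands still between calls to the robot, and variables do not carry over. Pictures are saved under pics/ and viewed, and the job is handed in when it is done.

Besides the shell and the picture viewer there is one more tool, called as name(argument=value, ...), one argument or row to a line, values as JSON. move_arm: Moves the arm, as the interface text tells. Its arguments: {"type":"object","properties":{"rows":{"type":"array"}},"required":["rows"]}

```bash
mkdir -p pics; ls
cat > h.py <<'E'
import numpy as np, cv2
from cell import env
def snap(n,name):
    c=env.calibration(n); p,d=env.read_camera(n)
    np.savez('pics/'+name+'.npz',p=p,d=d,eye=c['eye'],R=c['rotation'],fov=c['vertical_fov'],cx=c['cx'],cy=c['cy'])
    cv2.imwrite('pics/'+name+'.png',p); return c
def load(name): return np.load('pics/'+name+'.npz')
def pw(z,u,v,d=None):
    h=z['p'].shape[0]; f=h/2/np.tan(np.radians(float(z['fov']))/2)
    u=np.asarray(u,float);v=np.asarray(v,float)
    if d is None: d=z['d'][np.round(v).astype(int),np.round(u).astype(int)]
    pc=np.stack([(u-z['cx'])/f*d,-(v-z['cy'])/f*d,-d*np.ones_like(u)],-1)
    return pc@np.array(z['R']).T+z['eye']
def cloud(z):
    h,w=z['d'].shape; v,u=np.mgrid[0:h,0:w]; return pw(z,u,v,z['d'])
def proj(z,P):
    h=z['p'].shape[0]; f=h/2/np.tan(np.radians(float(z['fov']))/2)
    c=(np.asarray(P,float)-z['eye'])@np.array(z['R']); 
    return np.stack([z['cx']+f*c[...,0]/-c[...,2], z['cy']+f*c[...,1]/c[...,2]],-1)
E
python3 - <<'E'
from h import *
print(env.state())
for n in ['scene','side','wrist']:
    print(n,snap(n,n+'0'))
E
```

```text
pics
{'t': 0.0, 'joints': array([ 1.16242713e+00,  4.91571673e-01,  1.55943424e+00, -7.77352340e-06,
        1.09173134e+00, -1.05603975e-01]), 'qvel': array([ 1.94961027e-06,  7.17613374e-04,  2.27576796e-03,  8.27944863e-04,
       -3.62662776e-04, -6.18917978e-04]), 'tau': array([ 6.50090478e-04, -6.12653732e+01, -2.58185077e+01,  6.93249959e-02,
        4.81622654e-02, -7.76069078e-05]), 'eef_pos': array([186.24367795, 596.3717074 , 233.05945709]), 'tcp_rot': array([-1.57068253e+00,  1.13894798e-03,  1.26803475e+00]), 'ft_force': array([ 0.0205385 ,  0.24200808, -0.27895489]), 'moment': array([ 0.03332397, -0.03847005, -0.00724133]), 'opening': 1.0016817906187903}
scene {'vertical_fov': 49.51270928029106, 'cx': 257.06476502870544, 'cy': 192.93031706294138, 'eye': array([-409.40848201, -553.89908008,  836.16117077]), 'rotation': array([ 0.97395955,  0.02324752, -1.04214446])}
side {'vertical_fov': 43.771523333994985, 'cx': 256.5063363383155, 'cy': 187.93830966281809, 'eye': array([  547.91246868, -1038.32038483,   772.91153475]), 'rotation': array([9.78312550e-01, 1.38579621e-04, 7.28521669e-03])}
wrist {'vertical_fov': 60.58797615592613, 'cx': 253.74155260438184, 'cy': 191.33603671657295, 'eye': array([118.93901704, 617.46441709, 385.40194809]), 'rotation': array([-2.52827033e-01,  1.18625108e-03,  1.26929032e+00])}
```

```bash
sed -i "s/R=c\['rotation'\]/R=Rot.from_euler('xyz',c['rotation']).as_matrix()/; s/^import numpy.*/&\nfrom scipy.spatial.transform import Rotation as Rot/" h.py
python3 - <<'E'
from h import *
for n in ['scene','side','wrist']:
    c=snap(n,n+'0'); print(c.keys())
E
```

```text
dict_keys(['vertical_fov', 'cx', 'cy', 'eye', 'rotation'])
dict_keys(['vertical_fov', 'cx', 'cy', 'eye', 'rotation'])
dict_keys(['vertical_fov', 'cx', 'cy', 'eye', 'rotation'])
```

View pics/scene0.png

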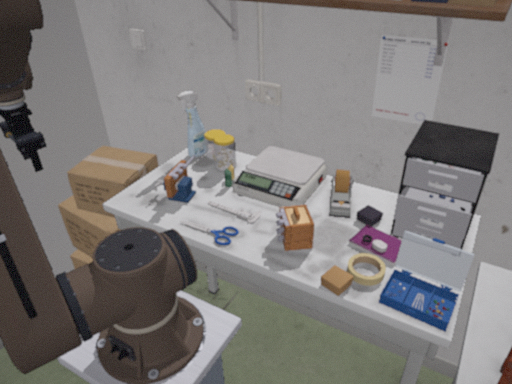

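View pics/side0.png

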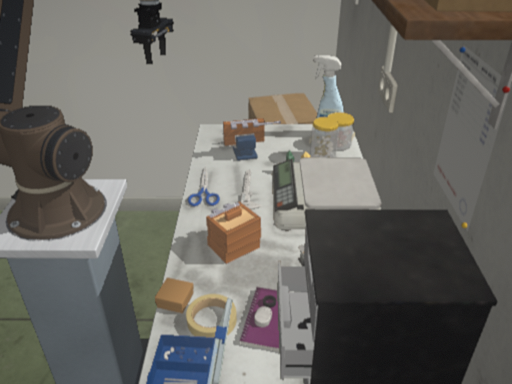

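View pics/wrist0.png

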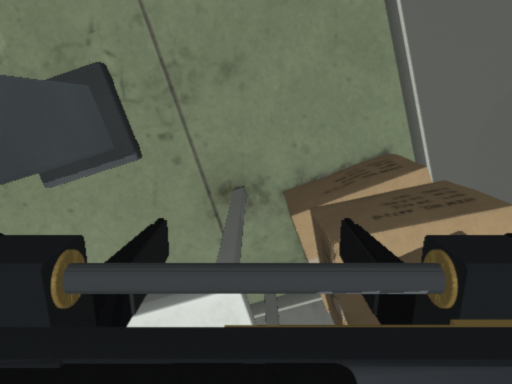

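Run:
```python
from h import *
z=load('scene0'); s=load('side0')
cr=lambda z,x0,y0,w,h,k: cv2.resize(z['p'][y0:y0+h,x0:x0+w],None,fx=k,fy=k,interpolation=cv2.INTER_CUBIC)
A=np.hstack([cr(z,130,150,100,75,4),cr(z,260,190,100,75,4)])
B=np.hstack([cr(s,210,100,100,75,4),cr(s,185,190,100,75,4)])
cv2.imwrite('pics/crops0.png',np.vstack([A,B]))
for nm,zz,pts in [('scene',z,[(297,212),(297,235),(180,185),(165,165),(180,165)]),('side',s,[(233,212),(233,240),(245,130),(245,150),(230,150)])]:
    for p in pts: print(nm,p,pw(zz,*p).round(1))
```

```text
scene (297, 212) [ 476.9 -150.9  108.6]
scene (297, 235) [ 443.5 -168.9   53.7]
scene (180, 185) [474.4 286.9  68.4]
scene (165, 165) [634.4 503.    4.8]
scene (180, 165) [519.1 315.3 116.1]
side (233, 212) [ 486.7 -148.5  106.2]
side (233, 240) [ 487.7 -195.7   61.4]
side (245, 130) [501.6 315.5  81.9]
side (245, 150) [502.  277.3  31.2]
side (230, 150) [450.7 333.6  -0.7]
```

View pics/crops0.png

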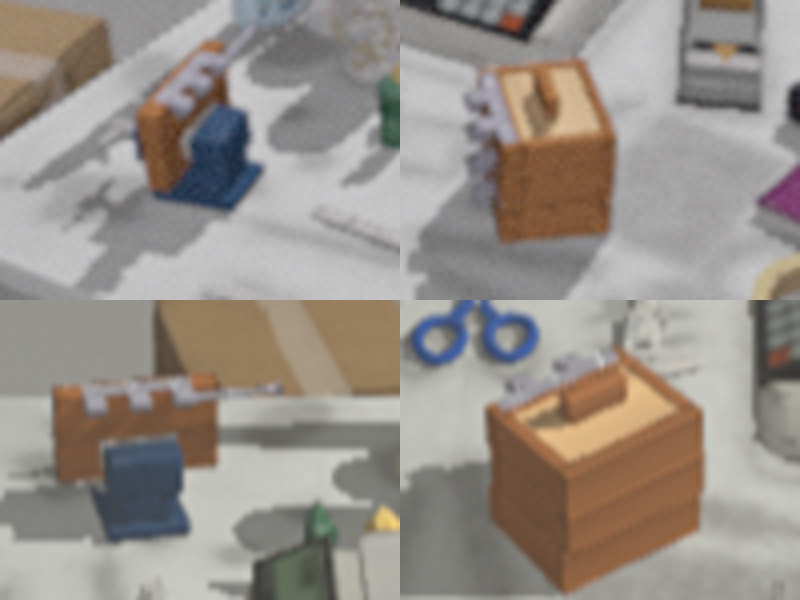

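Run:
```python
from h import *
for n in ['scene0','side0']:
    z=load(n); C=cloud(z).reshape(-1,3)
    def box(c,r,z0,z1): return C[(abs(C[:,0]-c[0])<r)&(abs(C[:,1]-c[1])<r)&(C[:,2]>z0)&(C[:,2]<z1)]
    t=box((485,-150),90,82,97)
    print(n,len(t),cv2.minAreaRect(t[:,:2].astype(np.float32)),np.median(t[:,2]))
    b=box((485,-150),90,100,114); print('pull',len(b),cv2.minAreaRect(b[:,:2].astype(np.float32)),b.mean(0))
    r=box((510,325),110,109,118); print('rail',len(r),cv2.minAreaRect(r[:,:2].astype(np.float32)),r.mean(0))
```

```text
scene0 660 ((481.112548828125, -138.98672485351562), (106.74340057373047, 100.34426879882812), 40.074398040771484) 90.05899716270284
pull 48 ((483.5923156738281, -146.46800231933594), (41.29070281982422, 12.56562328338623), 39.9981575012207) [ 481.27609856 -147.73175822  107.23136229]
rail 181 ((522.2385864257812, 317.5697326660156), (179.5929718017578, 36.297752380371094), 13.495987892150879) [498.42701393 313.06318849 112.93631658]
side0 990 ((481.1349182128906, -137.64840698242188), (103.71341705322266, 103.76993560791016), 38.33265686035156) 89.17186586818184
pull 94 ((485.9732360839844, -144.4879150390625), (45.30438995361328, 14.62910270690918), 40.593624114990234) [ 486.53555226 -146.49275641  105.97140765]
rail 200 ((521.3320922851562, 318.23681640625), (177.89971923828125, 41.766571044921875), 12.535164833068848) [502.59151685 314.81141496 112.34129209]
```

```bash
cat > plan.py <<'E'
from h import *
import json
def rows(path_pts,psis,step=38,turn=0.12,grip=None,start=None):
    s=env.state(); p=np.array(s['eef_pos']) if start is None else np.array(start[0]); 
    ps=s['tcp_rot'][2] if start is None else start[1]
    out=[]
    for P,q in zip(path_pts,psis):
        P=np.array(P,float); n=int(max(np.ceil(np.linalg.norm(P-p)/step),np.ceil(abs(q-ps)/turn),1))
        dp=(P-p)/n; dq=(q-ps)/n
        for i in range(n):
            x=np.array([np.cos(ps),np.sin(ps),0]);z=np.array([-np.sin(ps),np.cos(ps),0])
            r=dict(tx=round(dp@x/10,2),ty=round(-dp[2]/10,2),tz=round(dp@z/10,2),ry=round(-dq,3))
            if grip is not None:r['grip']=grip
            p=p+dp; ps+=dq; out.append(r)
    for i in range(0,len(out),10): print(json.dumps(out[i:i+10]))
E
python3 - <<'E'
from plan import *
rows([(420,320,260),(485,-75,260)],[0.4,-.873],grip=45)
E
```

```text
[{"tx": -1.94, "ty": -0.27, "tz": -3.06, "ry": 0.087, "grip": 45}, {"tx": -1.67, "ty": -0.27, "tz": -3.21, "ry": 0.087, "grip": 45}, {"tx": -1.39, "ty": -0.27, "tz": -3.34, "ry": 0.087, "grip": 45}, {"tx": -1.09, "ty": -0.27, "tz": -3.45, "ry": 0.087, "grip": 45}, {"tx": -0.79, "ty": -0.27, "tz": -3.53, "ry": 0.087, "grip": 45}, {"tx": -0.48, "ty": -0.27, "tz": -3.59, "ry": 0.087, "grip": 45}, {"tx": -0.17, "ty": -0.27, "tz": -3.62, "ry": 0.087, "grip": 45}, {"tx": 0.15, "ty": -0.27, "tz": -3.62, "ry": 0.087, "grip": 45}, {"tx": 0.46, "ty": -0.27, "tz": -3.59, "ry": 0.087, "grip": 45}, {"tx": 0.77, "ty": -0.27, "tz": -3.54, "ry": 0.087, "grip": 45}]
[{"tx": -0.85, "ty": -0.0, "tz": -3.54, "ry": 0.116, "grip": 45}, {"tx": -0.44, "ty": -0.0, "tz": -3.61, "ry": 0.116, "grip": 45}, {"tx": -0.02, "ty": -0.0, "tz": -3.64, "ry": 0.116, "grip": 45}, {"tx": 0.4, "ty": -0.0, "tz": -3.62, "ry": 0.116, "grip": 45}, {"tx": 0.82, "ty": -0.0, "tz": -3.55, "ry": 0.116, "grip": 45}, {"tx": 1.22, "ty": -0.0, "tz": -3.43, "ry": 0.116, "grip": 45}, {"tx": 1.61, "ty": -0.0, "tz": -3.27, "ry": 0.116, "grip": 45}, {"tx": 1.97, "ty": -0.0, "tz": -3.06, "ry": 0.116, "grip": 45}, {"tx": 2.31, "ty": -0.0, "tz": -2.81, "ry": 0.116, "grip": 45}, {"tx": 2.62, "ty": -0.0, "tz": -2.52, "ry": 0.116, "grip": 45}]
[{"tx": 2.9, "ty": -0.0, "tz": -2.2, "ry": 0.116, "grip": 45}]
```

Run:
```python
from plan import *
rows([(400,380,270),(530,250,270)],[0.5,0.3],grip=45)
```

```text
[{"tx": -1.59, "ty": -0.41, "tz": -2.98, "ry": 0.085, "grip": 45}, {"tx": -1.33, "ty": -0.41, "tz": -3.11, "ry": 0.085, "grip": 45}, {"tx": -1.06, "ty": -0.41, "tz": -3.21, "ry": 0.085, "grip": 45}, {"tx": -0.78, "ty": -0.41, "tz": -3.29, "ry": 0.085, "grip": 45}, {"tx": -0.5, "ty": -0.41, "tz": -3.34, "ry": 0.085, "grip": 45}, {"tx": -0.21, "ty": -0.41, "tz": -3.37, "ry": 0.085, "grip": 45}, {"tx": 0.08, "ty": -0.41, "tz": -3.38, "ry": 0.085, "grip": 45}, {"tx": 0.36, "ty": -0.41, "tz": -3.36, "ry": 0.085, "grip": 45}, {"tx": 0.65, "ty": -0.41, "tz": -3.32, "ry": 0.085, "grip": 45}, {"tx": 1.04, "ty": -0.0, "tz": -3.53, "ry": 0.04, "grip": 45}]
[{"tx": 1.18, "ty": -0.0, "tz": -3.48, "ry": 0.04, "grip": 45}, {"tx": 1.31, "ty": -0.0, "tz": -3.43, "ry": 0.04, "grip": 45}, {"tx": 1.45, "ty": -0.0, "tz": -3.38, "ry": 0.04, "grip": 45}, {"tx": 1.58, "ty": -0.0, "tz": -3.32, "ry": 0.04, "grip": 45}]
```

move_arm(
  rows=[
    {"tx": -1.59, "ty": -0.41, "tz": -2.98, "ry": 0.085, "grip": 45},
    {"tx": -1.33, "ty": -0.41, "tz": -3.11, "ry": 0.085, "grip": 45},
    {"tx": -1.06, "ty": -0.41, "tz": -3.21, "ry": 0.085, "grip": 45},
    {"tx": -0.78, "ty": -0.41, "tz": -3.29, "ry": 0.085, "grip": 45},
    {"tx": -0.5, "ty": -0.41, "tz": -3.34, "ry": 0.085, "grip": 45},
    {"tx": -0.21, "ty": -0.41, "tz": -3.37, "ry": 0.085, "grip": 45},
    {"tx": 0.08, "ty": -0.41, "tz": -3.38, "ry": 0.085, "grip": 45},
    {"tx": 0.36, "ty": -0.41, "tz": -3.36, "ry": 0.085, "grip": 45},
    {"tx": 0.65, "ty": -0.41, "tz": -3.32, "ry": 0.085, "grip": 45},
    {"tx": 1.04, "ty": 0, "tz": -3.53, "ry": 0.04, "grip": 45},
  ],
)

```text
validation failed for argument at $.ro...
```

move_arm(
  rows=[
    {"tx": 1.18, "tz": -3.48, "ry": 0.04, "grip": 45},
    {"tx": 1.31, "tz": -3.43, "ry": 0.04, "grip": 45},
    {"tx": 1.45, "tz": -3.38, "ry": 0.04, "grip": 45},
    {"tx": 1.58, "tz": -3.32, "ry": 0.04, "grip": 45},
    {"grip": 45},
    {"grip": 45},
  ],
)

```text
validation failed for argument at $.ro...
```

Run:
```python
from plan import *
snap('wrist','wrail'); s=env.state(); print(s['t'],s['eef_pos'],s['tcp_rot'],s['ft_force'])
```

```text
0.35 [186.33013178 596.52412178 233.51303887] [-1.57082956e+00  2.25834859e-04  1.26808686e+00] [-0.41765502  0.65691517  0.03639623]
```

View pics/wrail.png

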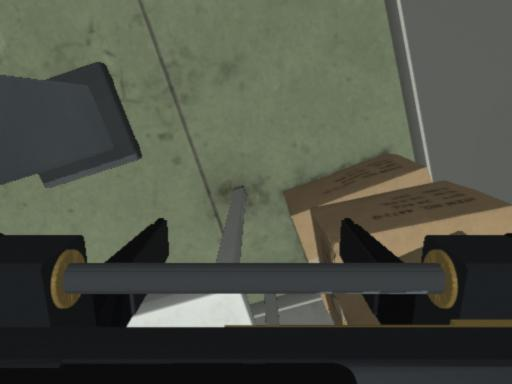

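move_arm(
  rows=[
    {"tx": -1.59, "ty": -0.41, "tz": -2.98, "rx": 0, "ry": 0.085, "rz": 0, "grip": 45},
  ],
)

```text
t: 0.43
eef_pos: [207.7, 574.4, 236.9]
tcp_rot: [-1.57, 0.0, 1.187]
ft_force: [-0.1, 0.2, -0.2]
opening: 0.97
```

move_arm(
  rows=[
    {"tx": -1.33, "ty": -0.41, "tz": -3.11, "rx": 0, "ry": 0.085, "rz": 0, "grip": 45},
    {"tx": -1.06, "ty": -0.41, "tz": -3.21, "rx": 0, "ry": 0.085, "rz": 0, "grip": 45},
    {"tx": -0.78, "ty": -0.41, "tz": -3.29, "rx": 0, "ry": 0.085, "rz": 0, "grip": 45},
    {"tx": -0.5, "ty": -0.41, "tz": -3.34, "rx": 0, "ry": 0.085, "rz": 0, "grip": 45},
    {"tx": -0.21, "ty": -0.41, "tz": -3.37, "rx": 0, "ry": 0.085, "rz": 0, "grip": 45},
    {"tx": 0.08, "ty": -0.41, "tz": -3.38, "rx": 0, "ry": 0.085, "rz": 0, "grip": 45},
    {"tx": 0.36, "ty": -0.41, "tz": -3.36, "rx": 0, "ry": 0.085, "rz": 0, "grip": 45},
    {"tx": 0.65, "ty": -0.41, "tz": -3.32, "rx": 0, "ry": 0.085, "rz": 0, "grip": 45},
    {"tx": 1.04, "ty": 0, "tz": -3.53, "rx": 0, "ry": 0.04, "rz": 0, "grip": 45},
  ],
)

```text
t: 1.18
eef_pos: [427.3, 353.3, 271.5]
tcp_rot: [-1.57, -0.001, 0.458]
ft_force: [1.3, -0.1, -0.1]
opening: 0.455
```

move_arm(
  rows=[
    {"tx": 1.18, "ty": 0, "tz": -3.48, "rx": 0, "ry": 0.04, "rz": 0, "grip": 45},
    {"tx": 1.31, "ty": 0, "tz": -3.43, "rx": 0, "ry": 0.04, "rz": 0, "grip": 45},
    {"tx": 1.45, "ty": 0, "tz": -3.38, "rx": 0, "ry": 0.04, "rz": 0, "grip": 45},
    {"tx": 1.58, "ty": 0, "tz": -3.32, "rx": 0, "ry": 0.04, "rz": 0, "grip": 45},
    {"tx": 0, "ty": 0, "tz": 0, "rx": 0, "ry": 0, "rz": 0, "grip": 45},
    {"tx": 0, "ty": 0, "tz": 0, "rx": 0, "ry": 0, "rz": 0, "grip": 45},
  ],
)

```text
t: 1.68
eef_pos: [531.6, 249.3, 270.2]
tcp_rot: [-1.571, 0.0, 0.3]
ft_force: [-0.3, 0.1, -0.6]
opening: 0.449
```

```bash
sed -i 's/r=dict(tx=\(.*\),ry=round(-dq,3))/r=dict(tx=\1,rx=0,ry=round(-dq,3),rz=0)/' plan.py
python3 - <<'E'
from plan import *
snap('wrist','wrail'); s=env.state(); print(s['t'],s['eef_pos'],s['tcp_rot'],s['ft_force'])
E
```

```text
1.7333 [530.70274593 250.32714598 270.30892712] [-1.5705782e+00  4.9022907e-04  3.0198072e-01] [ 0.30669609 -0.44245006  0.31553204]
```

View pics/wrail.png

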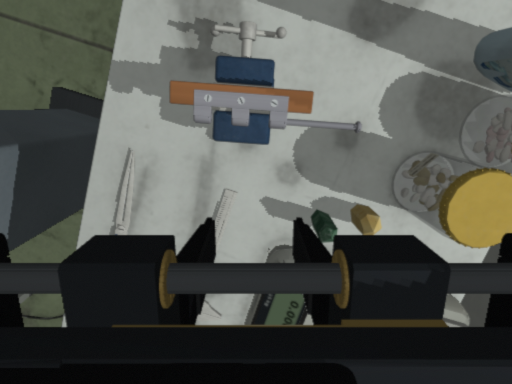

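Run:
```python
from h import *
z=load('wrail'); c=z['p'][72:152,160:320]
c=cv2.resize(c,None,fx=5,fy=5,interpolation=cv2.INTER_CUBIC)
for i in range(0,160,10): cv2.putText(c,str(160+i),(i*5,10),0,.35,(0,0,0),1); cv2.line(c,(i*5,12),(i*5,18),(0,0,0),1)
for i in range(0,80,10): cv2.putText(c,str(72+i),(0,i*5+4),0,.35,(0,0,0),1)
cv2.imwrite('pics/wrail_c.png',c)
C=cloud(z); m=(abs(C[...,0]-510)<110)&(abs(C[...,1]-320)<60)&(C[...,2]>106)&(C[...,2]<118)
P=C[m]; print(len(P),np.percentile(P[:,2],[5,25,50,75,95]),cv2.minAreaRect(P[:,:2].astype(np.float32)))
print(pw(z,240,66),pw(z,180,130))
```

```text
4670 [108.76777078 112.77278582 113.53825435 114.12600277 114.91599735] ((522.7711181640625, 318.3363952636719), (178.270263671875, 36.01154708862305), 13.13584041595459)
[485.3436967  349.78647659  70.13103537] [4.29691857e+02 2.60901773e+02 3.89667736e-01]
```

View pics/wrail_c.png

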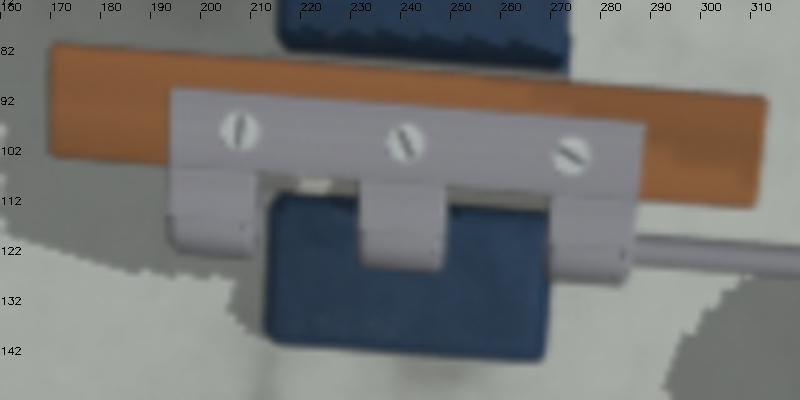

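```bash
cat > railfit.py <<'E'
from h import *
from scipy.optimize import least_squares
z=load('wrail')
# model pts (x,y,z) rail frame -> crop px
M=[((-2,-65,112),(53,43)),((18,-65,112),(50,155)),((-2,65,112),(767,97)),((18,65,112),(757,207)),
((18,-27,112),(259,172)),((18,-8,112),(361,180)),((18,8,112),(447,185)),((18,27,112),(550,194)),
((27,-27,112),(257,210)),((27,-8,112),(360,225)),((27,8,112),(446,228)),((27,27,112),(549,235)),((27,43,112),(637,245)),((27,-43,112),(171,205))]
m=np.array([a for a,b in M],float); q=np.array([b for a,b in M],float); q=(q+.5)/5-.5+[160,72]
def T(p): 
    c,s=np.cos(p[2]),np.sin(p[2]); return np.stack([p[0]+c*m[:,0]-s*m[:,1],p[1]+s*m[:,0]+c*m[:,1],m[:,2]+(p[3] if len(p)>3 else 0)],-1)
f=lambda p:(proj(z,T(p))-q).ravel()
for p0 in ([510,335,-1.34],[510,335,-1.34,0]):
    r=least_squares(f,p0,loss='soft_l1'); print(r.x,r.cost); print(r.fun.reshape(-1,2).round(2).tolist())
E
python3 railfit.py
```

```text
[495.11525398 329.2553799   -1.34149251] 5.45981186084099
[[-0.46, -0.97], [-0.04, -0.32], [0.87, -0.86], [0.3, -0.17], [-0.19, -0.62], [0.17, -0.67], [0.42, -0.37], [0.49, -0.63], [-0.17, 1.86], [-0.17, 0.38], [-0.05, 1.06], [-0.13, 1.18], [-0.49, 0.45], [-0.36, 1.57]]
[495.00104493 329.2219249   -1.34145112  -2.37226265] 4.719633135434828
[[0.06, -0.76], [0.47, -0.29], [0.28, -0.74], [-0.26, -0.22], [0.01, -0.61], [0.21, -0.68], [0.32, -0.39], [0.24, -0.66], [0.02, 1.79], [-0.13, 0.3], [-0.14, 0.97], [-0.37, 1.07], [-0.86, 0.34], [-0.03, 1.51]]
```

```bash
sed -i 's/^f=.*/W=np.ones((14,2));W[8:,1]=0\nf=lambda p:((proj(z,T(p))-q)*W).ravel()/' railfit.py; python3 railfit.py
python3 - <<'E'
from plan import *
# pile pull ~ (485,-145); psi -.873; zdir
ps=-.873; zd=np.array([-np.sin(ps),np.cos(ps)]); t=np.array([485,-145])-50*zd; print(t)
rows([(490,50,250),(*t,230)],[-.3,ps],grip=45)
E
```

```text
[495.23767383 328.75018113  -1.34024134] 1.084647603134375
[[-0.46, -0.26], [-0.01, 0.36], [0.81, -0.35], [0.28, 0.33], [-0.18, 0.01], [0.17, -0.08], [0.41, 0.2], [0.47, -0.09], [-0.16, 0.0], [-0.16, 0.0], [-0.05, 0.0], [-0.14, 0.0], [-0.49, 0.0], [-0.34, 0.0]]
[495.15385967 328.75409875  -1.34021463  -1.58389482] 0.7581946722565664
[[-0.12, -0.16], [0.33, 0.35], [0.42, -0.31], [-0.1, 0.26], [-0.05, -0.02], [0.19, -0.11], [0.34, 0.16], [0.31, -0.14], [-0.03, 0.0], [-0.13, 0.0], [-0.11, 0.0], [-0.3, 0.0], [-0.74, 0.0], [-0.12, 0.0]]
[ 446.68700129 -177.12653311]
[{"tx": -1.64, "ty": 0.34, "tz": -2.99, "rx": 0, "ry": 0.1, "rz": 0, "grip": 45}, {"tx": -1.33, "ty": 0.34, "tz": -3.14, "rx": 0, "ry": 0.1, "rz": 0, "grip": 45}, {"tx": -1.01, "ty": 0.34, "tz": -3.25, "rx": 0, "ry": 0.1, "rz": 0, "grip": 45}, {"tx": -0.68, "ty": 0.34, "tz": -3.34, "rx": 0, "ry": 0.1, "rz": 0, "grip": 45}, {"tx": -0.34, "ty": 0.34, "tz": -3.39, "rx": 0, "ry": 0.1, "rz": 0, "grip": 45}, {"tx": -0.0, "ty": 0.34, "tz": -3.41, "rx": 0, "ry": 0.1, "rz": 0, "grip": 45}, {"tx": 0.37, "ty": 0.29, "tz": -3.28, "rx": 0, "ry": 0.082, "rz": 0, "grip": 45}, {"tx": 0.63, "ty": 0.29, "tz": -3.24, "rx": 0, "ry": 0.082, "rz": 0, "grip": 45}, {"tx": 0.9, "ty": 0.29, "tz": -3.18, "rx": 0, "ry": 0.082, "rz": 0, "grip": 45}, {"tx": 1.15, "ty": 0.29, "tz": -3.09, "rx": 0, "ry": 0.082, "rz": 0, "grip": 45}]
[{"tx": 1.4, "ty": 0.29, "tz": -2.99, "rx": 0, "ry": 0.082, "rz": 0, "grip": 45}, {"tx": 1.64, "ty": 0.29, "tz": -2.87, "rx": 0, "ry": 0.082, "rz": 0, "grip": 45}, {"tx": 1.87, "ty": 0.29, "tz": -2.72, "rx": 0, "ry": 0.082, "rz": 0, "grip": 45}]
```

Rail: origin ≈ (495.2, 328.8), yaw −1.340. Now to the pile.

move_arm(
  rows=[
    {"tx": -1.64, "ty": 0.34, "tz": -2.99, "rx": 0, "ry": 0.1, "rz": 0, "grip": 45},
    {"tx": -1.33, "ty": 0.34, "tz": -3.14, "rx": 0, "ry": 0.1, "rz": 0, "grip": 45},
    {"tx": -1.01, "ty": 0.34, "tz": -3.25, "rx": 0, "ry": 0.1, "rz": 0, "grip": 45},
    {"tx": -0.68, "ty": 0.34, "tz": -3.34, "rx": 0, "ry": 0.1, "rz": 0, "grip": 45},
    {"tx": -0.34, "ty": 0.34, "tz": -3.39, "rx": 0, "ry": 0.1, "rz": 0, "grip": 45},
    {"tx": 0, "ty": 0.34, "tz": -3.41, "rx": 0, "ry": 0.1, "rz": 0, "grip": 45},
    {"tx": 0.37, "ty": 0.29, "tz": -3.28, "rx": 0, "ry": 0.082, "rz": 0, "grip": 45},
    {"tx": 0.63, "ty": 0.29, "tz": -3.24, "rx": 0, "ry": 0.082, "rz": 0, "grip": 45},
    {"tx": 0.9, "ty": 0.29, "tz": -3.18, "rx": 0, "ry": 0.082, "rz": 0, "grip": 45},
    {"tx": 1.15, "ty": 0.29, "tz": -3.09, "rx": 0, "ry": 0.082, "rz": 0, "grip": 45},
  ],
)

```text
t: 2.57
eef_pos: [465.3, -79.6, 238.7]
tcp_rot: [-1.57, -0.0, -0.627]
ft_force: [1.2, 0.3, -0.1]
opening: 0.446
```

move_arm(
  rows=[
    {"tx": 1.4, "ty": 0.29, "tz": -2.99, "rx": 0, "ry": 0.082, "rz": 0, "grip": 45},
    {"tx": 1.64, "ty": 0.29, "tz": -2.87, "rx": 0, "ry": 0.082, "rz": 0, "grip": 45},
    {"tx": 1.87, "ty": 0.29, "tz": -2.72, "rx": 0, "ry": 0.082, "rz": 0, "grip": 45},
    {"tx": 0, "ty": 0, "tz": 0, "rx": 0, "ry": 0, "rz": 0, "grip": 45},
    {"tx": 0, "ty": 0, "tz": 0, "rx": 0, "ry": 0, "rz": 0, "grip": 45},
  ],
)

```text
t: 2.98
eef_pos: [447.3, -176.9, 229.8]
tcp_rot: [-1.571, 0.0, -0.872]
ft_force: [0.6, 0.5, -0.0]
opening: 0.453
```

Run:
```python
from plan import *
snap('wrist','wpile'); s=env.state(); print(s['t'],s['eef_pos'],s['tcp_rot'],s['ft_force'])
```

```text
3.0333 [ 447.51593623 -176.03447598  229.86273856] [-1.57057693e+00  3.73821266e-04 -8.69818253e-01] [-0.46913655  0.20570522 -1.10038644]
```

View pics/wpile.png

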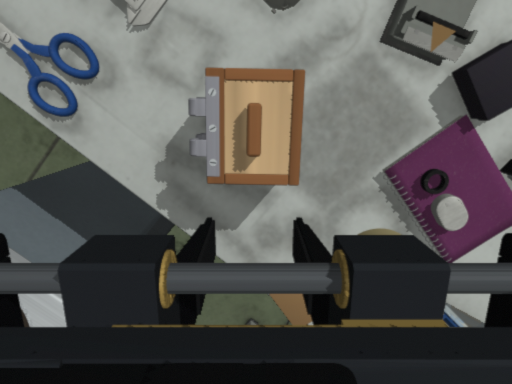

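Run:
```python
from h import *
z=load('wpile'); c=z['p'][60:195,180:315]
c=cv2.resize(c,None,fx=4.4,fy=4.4,interpolation=cv2.INTER_CUBIC)
cv2.imwrite('pics/wpile_c.png',c)
C=cloud(z); m=(abs(C[...,0]-485)<90)&(abs(C[...,1]+145)<90)
P=C[m&(C[...,2]>102)&(C[...,2]<115)]; print(len(P),np.median(P[:,2]),cv2.minAreaRect(P[:,:2].astype(np.float32)))
P=C[m&(C[...,2]>84)&(C[...,2]<97)]; print(len(P),np.median(P[:,2]),cv2.minAreaRect(P[:,:2].astype(np.float32)))
```

```text
760 108.82556781853705 ((485.95294189453125, -143.87185668945312), (43.36351013183594, 11.808317184448242), 38.493736267089844)
10963 90.18350500462338 ((480.80340576171875, -137.72433471679688), (100.2028579711914, 100.0711441040039), 38.88205337524414)
```

View pics/wpile_c.png

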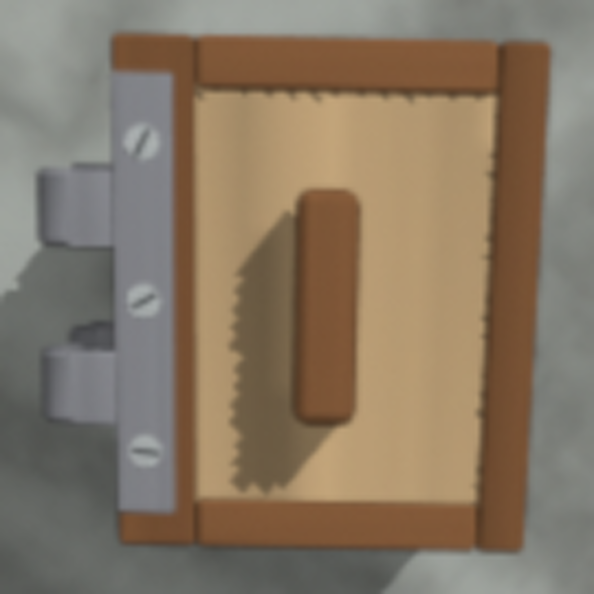

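```bash
cat > lidfit.py <<'E'
from h import *
from scipy.optimize import least_squares
z=load('wpile')
M=[((-42,50,30),(112,36)),((42,50,30),(550,44)),((-42,-50,30),(120,542)),((42,-50,30),(523,551)),
((-6,22,48),(299,188)),((6,22,48),(360,189)),((-6,-22,48),(292,424)),((6,-22,48),(356,425))]
m=np.array([a for a,b in M],float); q=np.array([b for a,b in M],float); q=(q+.5)/4.4-.5+[180,60]
def T(p): 
    c,s=np.cos(p[2]),np.sin(p[2]); return np.stack([p[0]+c*m[:,0]-s*m[:,1],p[1]+s*m[:,0]+c*m[:,1],m[:,2]+(p[3] if len(p)>3 else 60)],-1)
f=lambda p:((proj(z,T(p))-q)).ravel()
for p0 in ([485,-145,-.87],[485,-145,-.87,60]):
    r=least_squares(f,p0,loss='soft_l1'); print(r.x,r.cost); print(r.fun.reshape(-1,2).round(2).tolist())
E
python3 lidfit.py
```

```text
[ 486.13994397 -143.92479088   -0.89034253] 1.6096338777736392
[[-0.3, -0.96], [0.54, -0.66], [-0.21, 0.54], [0.2, 0.3], [-0.68, -0.18], [0.36, -0.1], [0.14, 0.55], [-0.1, 0.61]]
[ 486.02092352 -144.02060734   -0.89003923   57.13613892] 0.49130769958930354
[[0.18, -0.36], [0.0, -0.11], [0.24, 0.01], [-0.2, -0.28], [-0.62, 0.06], [0.27, 0.13], [0.22, 0.23], [-0.16, 0.28]]
```

Run:
```python
from plan import *
rows([(486.1,-144,175),(486.1,-144,109.5)],[-.89,-.89],step=25,grip=45)
```

```text
[{"tx": 0.01, "ty": 1.83, "tz": 1.67, "rx": 0, "ry": 0.007, "rz": 0, "grip": 45}, {"tx": 0.0, "ty": 1.83, "tz": 1.67, "rx": 0, "ry": 0.007, "rz": 0, "grip": 45}, {"tx": -0.01, "ty": 1.83, "tz": 1.67, "rx": 0, "ry": 0.007, "rz": 0, "grip": 45}, {"tx": -0.0, "ty": 2.18, "tz": -0.0, "rx": 0, "ry": 0.0, "rz": 0, "grip": 45}, {"tx": -0.0, "ty": 2.18, "tz": -0.0, "rx": 0, "ry": 0.0, "rz": 0, "grip": 45}, {"tx": -0.0, "ty": 2.18, "tz": -0.0, "rx": 0, "ry": 0.0, "rz": 0, "grip": 45}]
```

move_arm(
  rows=[
    {"tx": 0.0, "ty": 1.83, "tz": 1.67, "rx": 0, "ry": 0.007, "rz": 0, "grip": 45},
    {"tx": 0.0, "ty": 1.83, "tz": 1.67, "rx": 0, "ry": 0.007, "rz": 0, "grip": 45},
    {"tx": 0.0, "ty": 1.83, "tz": 1.67, "rx": 0, "ry": 0.006, "rz": 0, "grip": 45},
    {"tx": 0.0, "ty": 1.5, "tz": 0.0, "rx": 0, "ry": 0.0, "rz": 0, "grip": 45},
    {"tx": 0, "ty": 0, "tz": 0, "rx": 0, "ry": 0, "rz": 0, "grip": 45},
    {"tx": 0, "ty": 0, "tz": 0, "rx": 0, "ry": 0, "rz": 0, "grip": 45},
  ],
)

```text
t: 3.53
eef_pos: [486.2, -143.2, 159.9]
tcp_rot: [-1.571, 0.001, -0.888]
ft_force: [0.7, 0.0, -0.2]
opening: 0.448
```

Run:
```python
from plan import *
E=[]
for i in range(3):
    snap('wrist','wp2'); s=env.state(); print(s['t'],s['eef_pos'],s['tcp_rot'])
rows([(486.1,-144,109.5)],[-.89],step=13,grip=45)
```

```text
3.5833 [ 486.35370414 -143.82759143  160.583759  ] [-1.57062748e+00 -6.28109274e-05 -8.88677486e-01]
3.6333 [ 486.43230781 -144.28072654  160.93333712] [-1.57017141e+00 -9.51777566e-04 -8.89528826e-01]
3.6833 [ 486.45535079 -144.61829463  161.05131323] [-1.56997514e+00 -1.41756777e-03 -8.90123356e-01]
[{"tx": -0.02, "ty": 1.29, "tz": 0.0, "rx": 0, "ry": -0.0, "rz": 0, "grip": 45}, {"tx": -0.02, "ty": 1.29, "tz": 0.0, "rx": 0, "ry": -0.0, "rz": 0, "grip": 45}, {"tx": -0.02, "ty": 1.29, "tz": 0.0, "rx": 0, "ry": -0.0, "rz": 0, "grip": 45}, {"tx": -0.02, "ty": 1.29, "tz": 0.0, "rx": 0, "ry": -0.0, "rz": 0, "grip": 45}]
```

View pics/wp2.png

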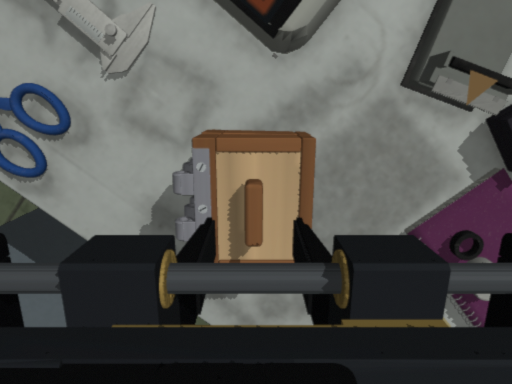

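move_arm(
  rows=[
    {"tx": 0, "ty": 1.29, "tz": 0.0, "rx": 0, "ry": 0, "rz": 0, "grip": 45},
    {"tx": 0, "ty": 1.29, "tz": 0.0, "rx": 0, "ry": 0, "rz": 0, "grip": 45},
    {"tx": 0, "ty": 1.29, "tz": 0.0, "rx": 0, "ry": 0, "rz": 0, "grip": 45},
    {"tx": 0, "ty": 1.2, "tz": 0.0, "rx": 0, "ry": 0, "rz": 0, "grip": 45},
    {"tx": 0, "ty": 0, "tz": 0, "rx": 0, "ry": 0, "rz": 0, "grip": 45},
    {"tx": 0, "ty": 0, "tz": 0, "rx": 0, "ry": 0, "rz": 0, "grip": 30},
    {"tx": 0, "ty": 0, "tz": 0, "rx": 0, "ry": 0, "rz": 0, "grip": 25},
  ],
)

```text
t: 4.27
eef_pos: [486.5, -145.1, 110.3]
tcp_rot: [-1.57, -0.001, -0.891]
ft_force: [-0.5, -0.6, 0.4]
opening: 0.364
```

Run:
```python
from plan import *
snap('wrist','wp3'); s=env.state(); print(s['t'],s['eef_pos'],s['tcp_rot'],s['ft_force'],s['opening'])
```

```text
4.3167 [ 486.55731687 -145.0897069   110.29822623] [-1.56994131e+00 -1.42244549e-03 -8.91094686e-01] [-0.63353536 -0.37733242  0.01275937] 0.3216419479474388
```

View pics/wp3.png

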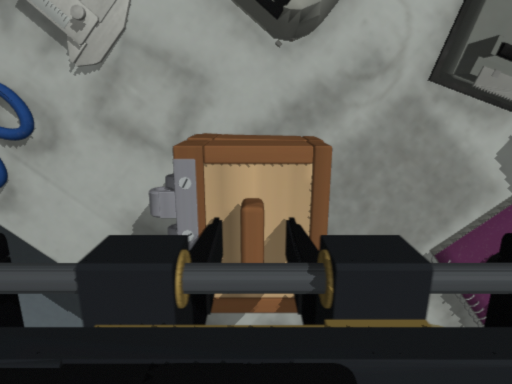

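move_arm(
  rows=[
    {"tx": 0, "ty": 0.08, "tz": 0.0, "rx": 0, "ry": 0, "rz": 0, "grip": 22},
    {"tx": 0, "ty": 0, "tz": 0, "rx": 0, "ry": 0, "rz": 0, "grip": 16},
    {"tx": 0, "ty": 0, "tz": 0, "rx": 0, "ry": 0, "rz": 0, "grip": 12},
    {"tx": 0, "ty": 0, "tz": 0, "rx": 0, "ry": 0, "rz": 0, "grip": 0},
    {"tx": 0, "ty": 0, "tz": 0, "rx": 0, "ry": 0, "rz": 0, "grip": 0},
    {"tx": 0, "ty": 0, "tz": 0, "rx": 0, "ry": 0, "rz": 0, "grip": 0},
    {"tx": 0, "ty": 0, "tz": 0, "rx": 0, "ry": 0, "rz": 0, "grip": 0},
  ],
)

```text
t: 4.9
eef_pos: [486.3, -144.9, 108.7]
tcp_rot: [-1.571, -0.0, -0.891]
ft_force: [-1.6, 0.4, 5.9]
opening: 0.123
```

move_arm(
  rows=[
    {"tx": 0, "ty": 0, "tz": 0, "rx": 0, "ry": 0, "rz": 0, "grip": 0},
    {"tx": 0, "ty": -0.2, "tz": 0, "rx": 0, "ry": 0, "rz": 0, "grip": 0},
    {"tx": 0, "ty": -0.4, "tz": 0, "rx": 0, "ry": 0, "rz": 0, "grip": 0},
    {"tx": 0, "ty": -0.8, "tz": 0, "rx": 0, "ry": 0, "rz": 0, "grip": 0},
    {"tx": 0, "ty": -1.2, "tz": 0, "rx": 0, "ry": 0, "rz": 0, "grip": 0},
    {"tx": 0, "ty": -1.2, "tz": 0, "rx": 0, "ry": 0, "rz": 0, "grip": 0},
    {"tx": 0, "ty": -1.2, "tz": 0, "rx": 0, "ry": 0, "rz": 0, "grip": 0},
    {"tx": 0, "ty": 0, "tz": 0, "rx": 0, "ry": 0, "rz": 0, "grip": 0},
  ],
)

```text
t: 5.57
eef_pos: [487.0, -145.2, 160.7]
tcp_rot: [-1.569, -0.003, -0.891]
ft_force: [-0.5, -0.6, -1.2]
opening: 0.125
```

Run:
```python
from plan import *
snap('wrist','wp4');snap('side','sp4'); s=env.state(); print(s['t'],s['eef_pos'],s['tcp_rot'],s['ft_force'],s['opening'])
z=load('sp4'); w=load('wp4')
c=cv2.resize(z['p'][150:270,160:320],(512,384),interpolation=cv2.INTER_CUBIC)
cv2.imwrite('pics/c4.png',cv2.resize(np.vstack([c,w['p']]),None,fx=.78,fy=.78))
```

```text
5.6667 [ 486.21263407 -144.87801076  158.75844292] [-1.57028506e+00 -8.53666790e-04 -8.90955589e-01] [ 0.9123005   0.12039152 -1.60296642] 0.12303277461333406
```

View pics/c4.png

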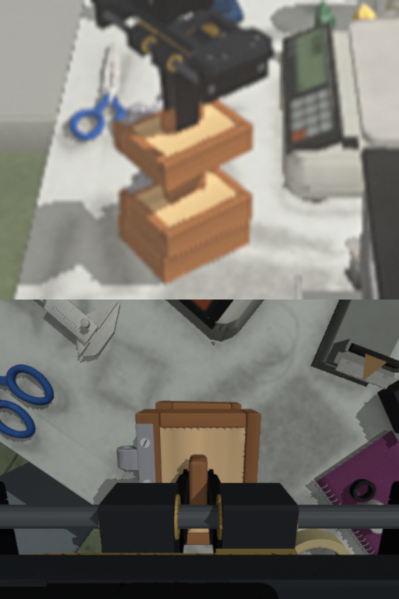

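Run:
```python
from plan import *
rows([(486,-145,220),(490,60,225),(513.2,252.0,185)],[-.891,-.891,-1.3402],step=32,grip=0)
```

```text
[{"tx": -0.0, "ty": -3.06, "tz": -0.01, "rx": 0, "ry": 0.0, "rz": 0, "grip": 0}, {"tx": -0.0, "ty": -3.06, "tz": -0.01, "rx": 0, "ry": 0.0, "rz": 0, "grip": 0}, {"tx": -2.24, "ty": -0.07, "tz": 1.89, "rx": 0, "ry": -0.0, "rz": 0, "grip": 0}, {"tx": -2.24, "ty": -0.07, "tz": 1.89, "rx": 0, "ry": -0.0, "rz": 0, "grip": 0}, {"tx": -2.24, "ty": -0.07, "tz": 1.89, "rx": 0, "ry": -0.0, "rz": 0, "grip": 0}, {"tx": -2.24, "ty": -0.07, "tz": 1.89, "rx": 0, "ry": -0.0, "rz": 0, "grip": 0}, {"tx": -2.24, "ty": -0.07, "tz": 1.89, "rx": 0, "ry": -0.0, "rz": 0, "grip": 0}, {"tx": -2.24, "ty": -0.07, "tz": 1.89, "rx": 0, "ry": -0.0, "rz": 0, "grip": 0}, {"tx": -2.24, "ty": -0.07, "tz": 1.89, "rx": 0, "ry": -0.0, "rz": 0, "grip": 0}, {"tx": -1.92, "ty": 0.57, "tz": 1.98, "rx": 0, "ry": 0.064, "rz": 0, "grip": 0}]
[{"tx": -2.05, "ty": 0.57, "tz": 1.85, "rx": 0, "ry": 0.064, "rz": 0, "grip": 0}, {"tx": -2.16, "ty": 0.57, "tz": 1.72, "rx": 0, "ry": 0.064, "rz": 0, "grip": 0}, {"tx": -2.27, "ty": 0.57, "tz": 1.58, "rx": 0, "ry": 0.064, "rz": 0, "grip": 0}, {"tx": -2.36, "ty": 0.57, "tz": 1.43, "rx": 0, "ry": 0.064, "rz": 0, "grip": 0}, {"tx": -2.45, "ty": 0.57, "tz": 1.27, "rx": 0, "ry": 0.064, "rz": 0, "grip": 0}, {"tx": -2.53, "ty": 0.57, "tz": 1.11, "rx": 0, "ry": 0.064, "rz": 0, "grip": 0}]
```

move_arm(
  rows=[
    {"tx": 0, "ty": -1.5, "tz": 0, "rx": 0, "ry": 0, "rz": 0, "grip": 0},
    {"tx": 0, "ty": -2.6, "tz": 0, "rx": 0, "ry": 0, "rz": 0, "grip": 0},
    {"tx": 0, "ty": -2.0, "tz": 0, "rx": 0, "ry": 0, "rz": 0, "grip": 0},
    {"tx": -1.12, "ty": -0.07, "tz": 0.95, "rx": 0, "ry": 0, "rz": 0, "grip": 0},
    {"tx": -2.24, "ty": -0.07, "tz": 1.89, "rx": 0, "ry": 0, "rz": 0, "grip": 0},
    {"tx": -2.24, "ty": -0.07, "tz": 1.89, "rx": 0, "ry": 0, "rz": 0, "grip": 0},
    {"tx": -2.24, "ty": -0.07, "tz": 1.89, "rx": 0, "ry": 0, "rz": 0, "grip": 0},
    {"tx": -2.24, "ty": -0.07, "tz": 1.89, "rx": 0, "ry": 0, "rz": 0, "grip": 0},
    {"tx": -2.24, "ty": -0.07, "tz": 1.89, "rx": 0, "ry": 0, "rz": 0, "grip": 0},
    {"tx": -2.24, "ty": -0.07, "tz": 1.89, "rx": 0, "ry": 0, "rz": 0, "grip": 0},
  ],
)

```text
t: 6.5
eef_pos: [489.8, 47.0, 223.6]
tcp_rot: [-1.572, 0.001, -0.891]
ft_force: [0.0, 0.2, -0.5]
opening: 0.127
```

move_arm(
  rows=[
    {"tx": -1.12, "ty": -0.07, "tz": 0.94, "rx": 0, "ry": 0, "rz": 0, "grip": 0},
    {"tx": -1.92, "ty": 0.57, "tz": 1.98, "rx": 0, "ry": 0.064, "rz": 0, "grip": 0},
    {"tx": -2.05, "ty": 0.57, "tz": 1.85, "rx": 0, "ry": 0.064, "rz": 0, "grip": 0},
    {"tx": -2.16, "ty": 0.57, "tz": 1.72, "rx": 0, "ry": 0.064, "rz": 0, "grip": 0},
    {"tx": -2.27, "ty": 0.57, "tz": 1.58, "rx": 0, "ry": 0.064, "rz": 0, "grip": 0},
    {"tx": -2.36, "ty": 0.57, "tz": 1.43, "rx": 0, "ry": 0.064, "rz": 0, "grip": 0},
    {"tx": -2.0, "ty": 0.4, "tz": 1.07, "rx": 0, "ry": 0.064, "rz": 0, "grip": 0},
    {"tx": -1.5, "ty": 0, "tz": 0.6, "rx": 0, "ry": 0.064, "rz": 0, "grip": 0},
    {"tx": 0, "ty": 0, "tz": 0, "rx": 0, "ry": 0, "rz": 0, "grip": 0},
    {"tx": 0, "ty": 0, "tz": 0, "rx": 0, "ry": 0, "rz": 0, "grip": 0},
  ],
)

```text
t: 7.33
eef_pos: [510.9, 236.2, 191.6]
tcp_rot: [-1.572, -0.0, -1.336]
ft_force: [-0.0, -0.9, -1.5]
opening: 0.126
```

Run:
```python
from plan import *
snap('wrist','w5'); s=env.state(); print(s['t'],s['eef_pos'],s['tcp_rot'],s['ft_force'],s['opening'])
snap('side','s5'); snap('scene','c5')
```

```text
7.3833 [510.99086926 235.57059178 191.82855575] [-1.57216572e+00 -1.93867106e-04 -1.33693098e+00] [-0.20826302  0.05019054 -0.90682002] 0.12949044309536392
```

View pics/w5.png

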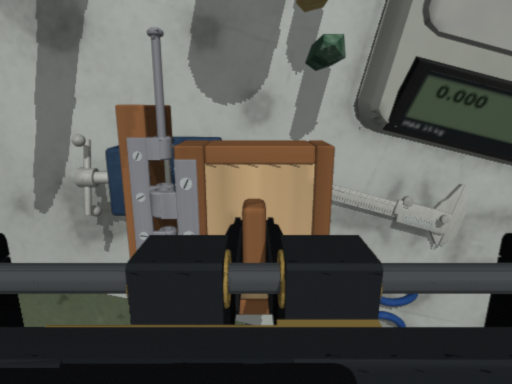

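Run:
```python
from h import *
z=load('w5'); c=z['p'][95:245,110:250]
c=cv2.resize(c,None,fx=4,fy=4,interpolation=cv2.INTER_CUBIC); 
cv2.imwrite('pics/w5a.png',c)
c=z['p'][125:225,190:345]
cv2.imwrite('pics/w5b.png',cv2.resize(c,None,fx=5,fy=5,interpolation=cv2.INTER_CUBIC))
C=cloud(z); 
for u,v in [(255,153),(190,153),(320,153),(320,220),(196,220),(230,180),(290,180),(290,220)]: print(u,v,C[v-2:v+3,u-2:u+3].reshape(-1,3).mean(0).round(1))
for u,v in [(130,115),(160,115),(128,200)]: print(u,v,C[v-2:v+3,u-2:u+3].reshape(-1,3).mean(0).round(1))
```

```text
255 153 [556.1 246.4 173.8]
190 153 [548.2 279.2 173.9]
320 153 [564.  213.7 174. ]
320 220 [528.7 203.3 174.1]
196 220 [513.  269.1 174.3]
230 180 [538.6 256.  172. ]
290 180 [546.1 224.7 171.8]
290 220 [526.5 220.2 179. ]
130 115 [553.3 333.2 113.5]
160 115 [557.7 314.5 109.2]
128 200 [492.9 326.1 113.6]
```

View pics/w5a.png

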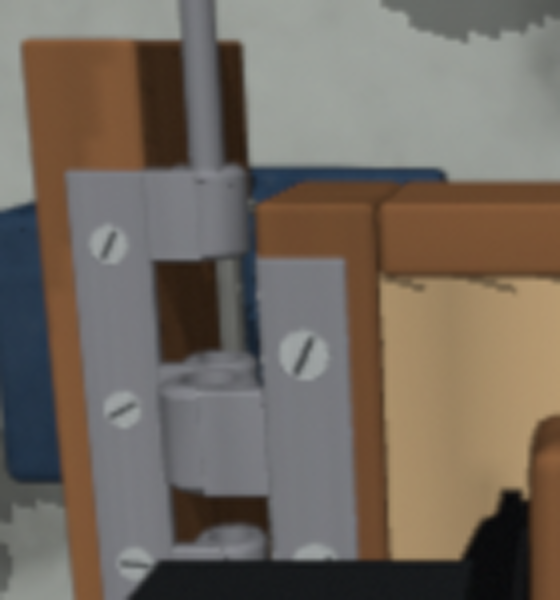

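View pics/w5b.png

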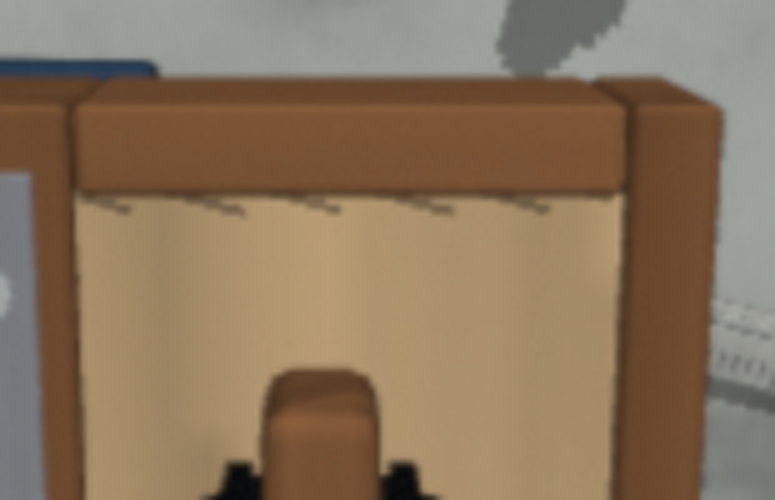

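```bash
cat > fit5.py <<'E'
from h import *
from scipy.optimize import least_squares
def fit(z,M,p0,zo):
    m=np.array([a for a,_,_ in M],float); q=np.array([b for _,b,_ in M],float); W=np.array([w for *_,w in M],float)
    def T(p):
        c,s=np.cos(p[2]),np.sin(p[2]); return np.stack([p[0]+c*m[:,0]-s*m[:,1],p[1]+s*m[:,0]+c*m[:,1],m[:,2]+zo],-1)
    r=least_squares(lambda p:((proj(z,T(p))-q)*W).ravel(),p0,loss='soft_l1')
    return r.x,r.fun.reshape(-1,2).round(2).tolist()
def rel(lid,rail):
    d=lid[:2]-rail[:2]; c,s=np.cos(rail[2]),np.sin(rail[2])
    return np.array([c*d[0]+s*d[1],-s*d[0]+c*d[1],lid[2]-rail[2]])
if __name__=='__main__':
    z=load('w5')
    A=lambda x,y:((x+.5)/4-.5+110,(y+.5)/4-.5+95)
    B=lambda x,y:((x+.5)/5-.5+190,(y+.5)/5-.5+125)
    b=(1,1);u=(1,0);v=(0,1)
    rail=[((-2,65,112),A(23,43),b),((18,65,112),A(135,43),b),((18,43,112),A(147,172),v),((18,27,112),A(153,260),b),((18,8,112),A(165,0),(0,0)),((-2,0,112),A(66,420),(0,0))]
    lid=[((-42,50,30),A(257,207),b),((42,50,30),B(722,108),b),((-42,20,30),A(263,370),u),((-42,0,30),A(269,500),u),((0,50,30),B(350,103),v),((-6,22,48),B(266,413),(.5,.5)),((6,22,48),B(378,413),(.5,.5))]
    for dz in (0,1):
        r,e=fit(z,rail,[495,328,-1.34],dz*1.5); print(r.round(4),e)
        l,e=fit(z,lid,[511,236,-1.34],143+dz); print(l.round(4),e)
        print('rel',rel(l,r))
E
python3 fit5.py
```

```text
[494.4424 328.141   -1.3396] [[-0.87, -0.38], [0.48, -0.24], [-0.0, 0.06], [0.24, 0.76], [-0.0, 0.0], [-0.0, -0.0]]
[510.7452 236.5733  -1.339 ] [[-1.56, -0.92], [0.47, -0.1], [0.19, 0.0], [0.7, 0.0], [-0.0, 0.58], [-0.98, 0.3], [0.15, 0.35]]
rel [ 9.2866777e+01 -5.1173603e+00  5.2883021e-04]
[494.6306 327.6548  -1.3394] [[-1.04, -0.49], [0.5, -0.36], [0.0, 0.15], [0.3, 1.0], [-0.0, 0.0], [-0.0, -0.0]]
[510.8989 236.468   -1.3371] [[-1.95, -0.78], [1.04, -0.27], [-0.06, 0.0], [0.54, 0.0], [-0.0, 0.57], [-0.92, 0.5], [0.29, 0.53]]
rel [ 9.24871547e+01 -5.07928724e+00  2.30049156e-03]
```

move_arm(
  rows=[
    {"tx": -0.5, "ty": 0, "tz": 0.2, "rx": 0, "ry": 0, "rz": 0, "grip": 0},
    {"tx": -0.5, "ty": 0.5, "tz": 0.2, "rx": 0, "ry": 0, "rz": 0, "grip": 0},
    {"tx": -0.45, "ty": 0.5, "tz": 0.15, "rx": 0, "ry": 0, "rz": 0, "grip": 0},
    {"tx": 0, "ty": 1.0, "tz": 0, "rx": 0, "ry": 0, "rz": 0, "grip": 0},
    {"tx": 0, "ty": 0.8, "tz": 0, "rx": 0, "ry": 0, "rz": 0, "grip": 0},
    {"tx": 0, "ty": 0.4, "tz": 0, "rx": 0, "ry": 0, "rz": 0, "grip": 0},
    {"tx": 0, "ty": 0, "tz": 0, "rx": 0, "ry": 0, "rz": 0, "grip": 0},
    {"tx": 0, "ty": 0, "tz": 0, "rx": 0, "ry": 0, "rz": 0, "grip": 0},
    {"tx": 0, "ty": 0, "tz": 0, "rx": 0, "ry": 0, "rz": 0, "grip": 0},
  ],
)

```text
t: 8.23
eef_pos: [513.5, 251.2, 160.7]
tcp_rot: [-1.571, 0.0, -1.339]
ft_force: [0.1, 0.3, -1.6]
opening: 0.123
```

Run:
```python
from plan import *
s=env.state();snap('wrist','w6'); print(s['t'],s['eef_pos'],s['tcp_rot'],s['ft_force'],s['opening'])
z=load('w6'); c=z['p'][90:240,100:250]
cv2.imwrite('pics/w6a.png',cv2.resize(c,None,fx=4,fy=4,interpolation=cv2.INTER_CUBIC))
c=z['p'][125:225,190:345]
cv2.imwrite('pics/w6b.png',cv2.resize(c,None,fx=5,fy=5,interpolation=cv2.INTER_CUBIC))
C=cloud(z); 
for u,v in [(255,153),(190,153),(320,153),(320,220),(196,220),(130,115),(160,115),(128,200)]: print(u,v,C[v-2:v+3,u-2:u+3].reshape(-1,3).mean(0).round(1))
snap('side','s6'); snap('scene','c6')
cr=lambda z,x0,y0,w,h,k: cv2.resize(z['p'][y0:y0+h,x0:x0+w],None,fx=k,fy=k,interpolation=cv2.INTER_CUBIC)
cv2.imwrite('pics/cs6.png',np.hstack([cr(load('c6'),140,130,90,80,4.4),cr(load('s6'),200,90,90,80,4.4)]))
```

```text
8.2333 [513.54363242 251.20178924 160.68035532] [-1.57056592e+00  7.84321725e-05 -1.33911835e+00] [ 0.06778451  0.28080435 -1.55329434] 0.1229169181977362
255 153 [558.8 261.3 143.2]
190 153 [551.  294.1 143. ]
320 153 [566.6 228.5 143.2]
320 220 [531.3 218.3 143.3]
196 220 [515.7 284.1 143.3]
130 115 [554.9 353.3  68.3]
160 115 [561.  328.6  81.4]
128 200 [507.4 331.3 113.6]
```

View pics/w6a.png

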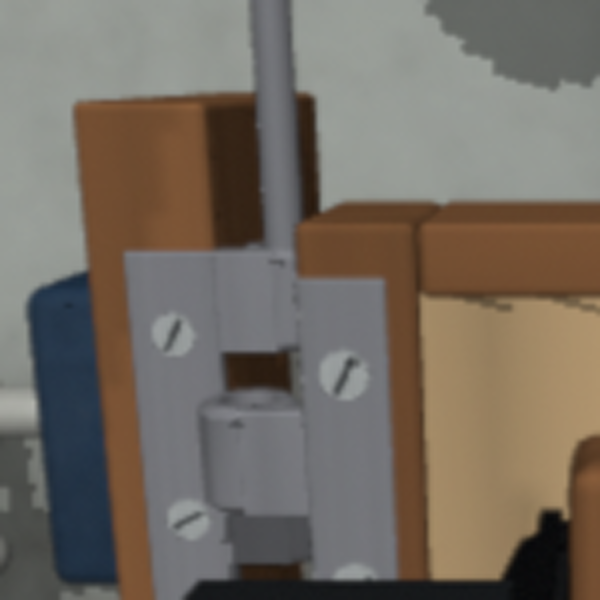

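View pics/w6b.png

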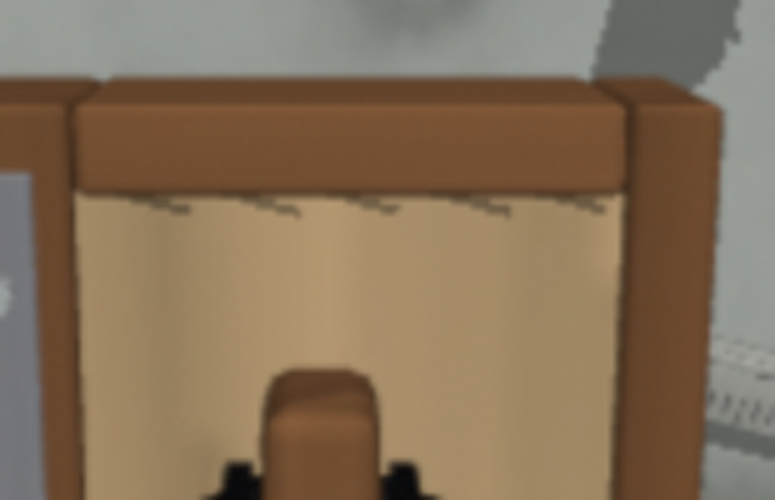

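View pics/cs6.png

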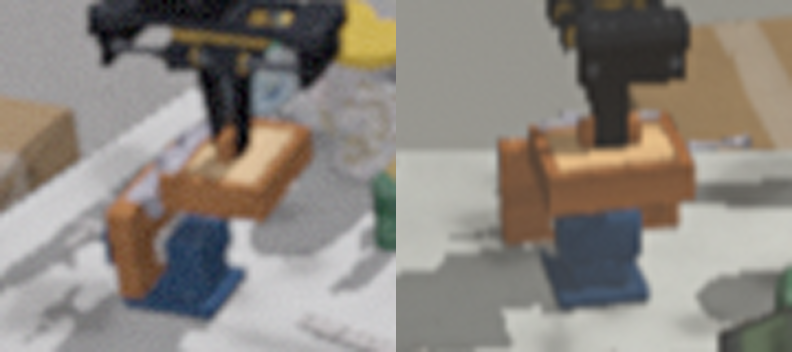

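```bash
cat > fit6.py <<'E'
from fit5 import *
z=load('w6')
A=lambda x,y:((x+.5)/4-.5+100,(y+.5)/4-.5+90)
B=lambda x,y:((x+.5)/5-.5+190,(y+.5)/5-.5+125)
b=(1,1);u=(1,0);v=(0,1)
rail=[((-2,65,112),A(77,103),b),((18,65,112),A(206,104),b),((18,43,112),A(216,250),b),((18,27,112),A(224,351),b),((18,-8,112),A(237,563),b),((-2,43,112),A(92,252),u),((-2,0,112),A(113,510),u)]
lid=[((-42,50,30),A(297,226),b),((42,50,30),B(722,108),b),((-42,20,30),A(303,390),u),((-42,0,30),A(309,520),u),((0,50,30),B(350,103),v),((-6,22,48),B(266,413),(.5,.5)),((6,22,48),B(378,413),(.5,.5))]
for dr,dl in ((0,112),(1.5,113.2),(-1.5,110.5)):
    r,e=fit(z,rail,[495,328,-1.34],dr); print(r.round(4),e)
    l,e=fit(z,lid,[511,252,-1.34],dl); print(l.round(4),e)
    print('rel',rel(l,r))
E
python3 fit6.py
```

```text
[494.888  328.4708  -1.3485] [[-0.68, -0.29], [0.66, -0.18], [0.56, 0.15], [0.23, 0.44], [0.42, -0.02], [-1.1, -0.0], [-0.35, 0.0]]
[513.4112 251.6098  -1.3431] [[-1.39, -0.82], [0.39, -0.04], [0.24, 0.0], [0.69, 0.0], [-0.0, 0.53], [-0.99, 0.2], [0.13, 0.27]]
rel [7.90536261e+01 1.11839564e+00 5.33893274e-03]
[495.208  328.0167  -1.348 ] [[-0.91, -0.59], [0.69, -0.48], [0.63, 0.13], [0.32, 0.61], [0.55, 0.52], [-1.28, -0.0], [-0.45, 0.0]]
[513.5968 251.4853  -1.3409] [[-1.86, -0.67], [1.08, -0.24], [-0.06, 0.0], [0.49, 0.0], [-0.0, 0.51], [-0.92, 0.44], [0.29, 0.47]]
rel [7.87029230e+01 1.02532877e+00 7.10928620e-03]
[494.5776 328.9262  -1.3488] [[-0.47, -0.02], [0.61, 0.1], [0.49, 0.15], [0.14, 0.25], [0.29, -0.56], [-0.94, -0.0], [-0.26, 0.0]]
[513.1985 251.709   -1.3462] [[-0.68, -1.05], [-0.31, 0.23], [0.73, 0.0], [1.04, 0.0], [-0.0, 0.56], [-1.01, -0.09], [-0.01, 0.01]]
rel [7.94223235e+01 1.15852071e+00 2.51342128e-03]
```

```bash
cat >> fit6.py <<'E'
print('---')
def pr(p,m,zo):
    m=np.array(m,float);c,s=np.cos(p[2]),np.sin(p[2]); P=np.stack([p[0]+c*m[:,0]-s*m[:,1],p[1]+s*m[:,0]+c*m[:,1],m[:,2]+zo],-1)
    q=proj(z,P); return ((q+.5-[100,90])*4-.5).round(0)
r,e=fit(z,rail,[495,328,-1.34],0); l,e=fit(z,lid,[511,252,-1.34],112)
print(pr(l,[(-51,25,30),(-51,10,30),(-58,25,23),(-58,10,23),(-44,10,30),(-51,25,16)],112))
print(pr(r,[(27,43,112),(27,27,112),(27,8,112),(27,-8,112),(34,27,105)],0))
E
python3 fit6.py | sed '1,/---/d'
python3 - <<'E'
from h import *
z=load('w6'); c=z['p'][145:240,140:200]
cv2.imwrite('pics/w6k.png',cv2.resize(c,None,fx=6.3,fy=6.3,interpolation=cv2.INTER_CUBIC))
E
```

```text
[[235. 409.]
 [242. 515.]
 [199. 396.]
 [207. 498.]
 [293. 515.]
 [262. 385.]]
[[277. 251.]
 [283. 353.]
 [289. 470.]
 [294. 563.]
 [337. 345.]]
```

View pics/w6k.png

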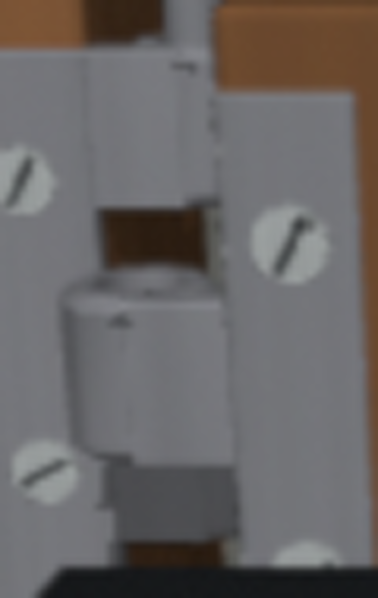

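```bash
cat >> fit6.py <<'E'
print('===')
import fit5
def fity(M,p0,zo,yaw):
    m=np.array([a for a,_,_ in M],float); q=np.array([b for _,b,_ in M],float); W=np.array([w for *_,w in M],float)
    c,s=np.cos(yaw),np.sin(yaw)
    def T(p): return np.stack([p[0]+c*m[:,0]-s*m[:,1],p[1]+s*m[:,0]+c*m[:,1],m[:,2]+zo],-1)
    r=least_squares(lambda p:((proj(z,T(p))-q)*W).ravel(),p0,loss='soft_l1'); return np.r_[r.x,yaw],r.fun.reshape(-1,2).round(2).tolist(),r.cost
lid+=[((-51,25,30),A(235,410),v),((-51,10,30),A(242,515),v),((-58,25,23),A(200,396),u)]
for y in (-1.335,-1.34,-1.345,-1.35):
    r,e,c1=fity(rail,[495,328],0,y); l,e2,c2=fity(lid,[511,252],112,y); print(y,r.round(2),l.round(2),'rel',rel(l,r).round(2),round(c1,2),round(c2,2))
E
python3 fit6.py | sed '1,/===/d'
```

```text
-1.335 [494.81 328.    -1.34] [513.58 251.39  -1.34] rel [78.87  0.35  0.  ] 2.22 2.58
-1.34 [494.84 328.18  -1.34] [513.45 251.5   -1.34] rel [78.91  0.58  0.  ] 1.71 2.04
-1.345 [494.87 328.36  -1.34] [513.34 251.6   -1.34] rel [78.94  0.83  0.  ] 1.43 2.07
-1.35 [494.9  328.52  -1.35] [513.23 251.7   -1.35] rel [78.97  1.07  0.  ] 1.39 2.69
```

move_arm(
  rows=[
    {"tx": -0.09, "ty": 0.2, "tz": -0.06, "rx": 0, "ry": 0.003, "rz": 0, "grip": 0},
    {"tx": 0, "ty": 0.5, "tz": 0, "rx": 0, "ry": 0, "rz": 0, "grip": 0},
    {"tx": 0, "ty": 0.4, "tz": 0, "rx": 0, "ry": 0, "rz": 0, "grip": 0},
    {"tx": 0, "ty": 0, "tz": 0, "rx": 0, "ry": 0, "rz": 0, "grip": 0},
    {"tx": 0, "ty": 0, "tz": 0, "rx": 0, "ry": 0, "rz": 0, "grip": 0},
    {"tx": 0, "ty": 0, "tz": 0, "rx": 0, "ry": 0, "rz": 0, "grip": 0},
  ],
)

```text
t: 8.88
eef_pos: [512.7, 252.0, 149.5]
tcp_rot: [-1.571, 0.0, -1.342]
ft_force: [-0.4, 0.6, -1.6]
opening: 0.12
```

Run:
```python
from plan import *
s=env.state();snap('wrist','w7'); print(s['t'],s['eef_pos'],s['tcp_rot'],s['ft_force'],s['opening'])
z=load('w7'); c=z['p'][90:240,100:250]
cv2.imwrite('pics/w7a.png',cv2.resize(c,None,fx=4,fy=4,interpolation=cv2.INTER_CUBIC))
c=z['p'][160:245,140:200]
cv2.imwrite('pics/w7k.png',cv2.resize(c,None,fx=7,fy=7,interpolation=cv2.INTER_CUBIC))
```

```text
8.8833 [512.65058477 252.00908536 149.47517159] [-1.57088211e+00  6.47735773e-05 -1.34199597e+00] [-0.37648819  0.57828953 -1.57337163] 0.12021143586270462
```

View pics/w7a.png

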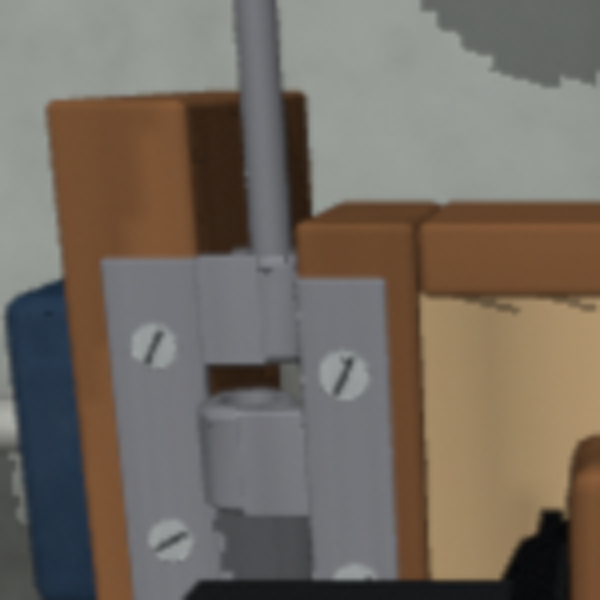

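View pics/w7k.png

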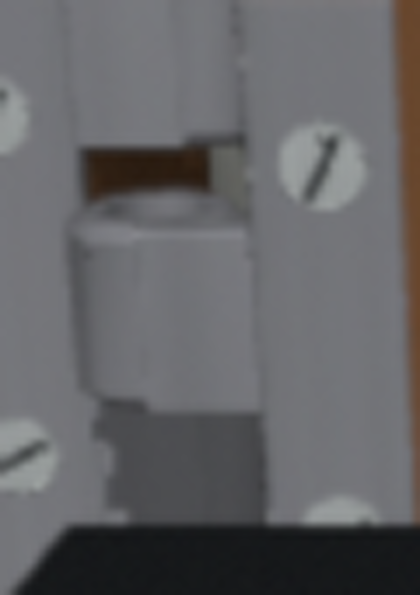

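```bash
sed -e "s/load('w6')/load('w7')/" -e "s/^rail=.*/rail=[((-2,65,112),A(49,103),b),((18,65,112),A(183,103),b),((18,43,112),A(195,259),b),((18,27,112),A(206,364),b),((-2,43,112),A(62,260),u)]/" -e "s/0,112),(1.5,113.2),(-1.5,110.5)/0,100.8),(0.5,100.8)/" -e "s/,112)/,100.8)/g" -e "s/30),112\b/30),100.8/" fit6.py > fit7.py; sed -i 's/,100.8),A/,112),A/g; s/(27,43,100.8).*$/(27,43,112),(27,27,112),(27,8,112)],0))/; s/\[511,252\],112/[511,252],100.8/' fit7.py; python3 fit7.py
```

```text
[494.5885 328.6315  -1.343 ] [[-1.34, -0.18], [0.72, -0.1], [0.75, -0.14], [0.1, 0.56], [-0.53, -0.0]]
[512.5041 252.3979  -1.3459] [[-1.42, -0.82], [0.42, -0.04], [0.23, 0.0], [0.68, 0.0], [-0.0, 0.53], [-0.99, 0.22], [0.13, 0.28]]
rel [ 7.83101074e+01  2.35692684e-01 -2.93876968e-03]
[494.6696 328.4535  -1.3426] [[-1.43, -0.23], [0.72, -0.16], [0.78, -0.1], [0.14, 0.67], [-0.59, -0.0]]
[512.5041 252.3979  -1.3459] [[-1.42, -0.82], [0.42, -0.04], [0.23, 0.0], [0.68, 0.0], [-0.0, 0.53], [-0.99, 0.22], [0.13, 0.28]]
rel [ 7.81184220e+01  1.64381473e-01 -3.35552873e-03]
---
[[235. 409.]
 [242. 515.]
 [199. 396.]
 [207. 498.]
 [293. 515.]
 [262. 385.]]
[[260. 259.]
 [267. 366.]
 [275. 489.]]
===
-1.335 [494.58 328.26  -1.34] [512.76 252.12  -1.34] rel [78.29 -0.11  0.  ] 1.55 3.13
-1.34 [494.58 328.5   -1.34] [512.61 252.22  -1.34] rel [78.37  0.11  0.  ] 1.47 2.32
-1.345 [494.59 328.72  -1.34] [512.5  252.33  -1.34] rel [78.46  0.35  0.  ] 1.47 2.01
-1.35 [494.61 328.95  -1.35] [512.4  252.43  -1.35] rel [78.55  0.6   0.  ] 1.52 2.3
```

move_arm(
  rows=[
    {"tx": -0.03, "ty": 0.2, "tz": -0.02, "rx": 0, "ry": 0, "rz": 0, "grip": 0},
    {"tx": 0, "ty": 0.3, "tz": 0, "rx": 0, "ry": 0, "rz": 0, "grip": 0},
    {"tx": 0, "ty": 0.3, "tz": 0, "rx": 0, "ry": 0, "rz": 0, "grip": 0},
    {"tx": 0, "ty": 0.2, "tz": 0, "rx": 0, "ry": 0, "rz": 0, "grip": 0},
    {"tx": 0, "ty": 0, "tz": 0, "rx": 0, "ry": 0, "rz": 0, "grip": 0},
    {"tx": 0, "ty": 0, "tz": 0, "rx": 0, "ry": 0, "rz": 0, "grip": 0},
  ],
)

```text
t: 9.43
eef_pos: [512.3, 252.2, 139.3]
tcp_rot: [-1.571, 0.0, -1.342]
ft_force: [1.1, 0.2, -1.6]
opening: 0.128
```

Run:
```python
from plan import *
s=env.state();snap('wrist','w8'); print(s['t'],s['eef_pos'],s['tcp_rot'],s['ft_force'],s['moment'],s['opening'])
z=load('w8'); c=z['p'][90:240,100:250]
cv2.imwrite('pics/w8a.png',cv2.resize(c,None,fx=4,fy=4,interpolation=cv2.INTER_CUBIC))
C=cloud(z); 
for u,v in [(255,153),(320,153),(196,220),(116,125),(130,125),(134,200)]: print(u,v,C[v-2:v+3,u-2:u+3].reshape(-1,3).mean(0).round(1))
```

```text
9.4333 [512.3260348  252.23557776 139.34889961] [-1.57109010e+00  3.98300541e-06 -1.34197258e+00] [ 1.12945483  0.23898073 -1.56311278] [-0.07347475  0.15420027 -0.01718218] 0.12790001953788524
255 153 [558.5 262.4 128.7]
320 153 [565.2 229.4 121.8]
196 220 [514.6 285.1 122.2]
116 125 [554.1 337.3 113.6]
130 125 [555.9 330.  113.7]
134 200 [515.2 322.  114. ]
```

View pics/w8a.png

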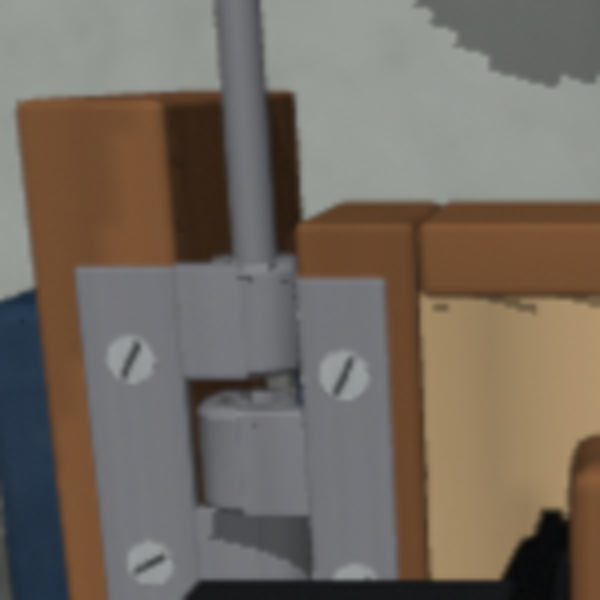

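move_arm(
  rows=[
    {"tx": 0, "ty": 0.2, "tz": 0, "rx": 0, "ry": 0, "rz": 0, "grip": 0},
    {"tx": 0, "ty": 0.25, "tz": 0, "rx": 0, "ry": 0, "rz": 0, "grip": 0},
    {"tx": 0, "ty": 0.25, "tz": 0, "rx": 0, "ry": 0, "rz": 0, "grip": 0},
    {"tx": 0, "ty": 0.13, "tz": 0, "rx": 0, "ry": 0, "rz": 0, "grip": 0},
    {"tx": 0, "ty": 0, "tz": 0, "rx": 0, "ry": 0, "rz": 0, "grip": 0},
    {"tx": 0, "ty": 0, "tz": 0, "rx": 0, "ry": 0, "rz": 0, "grip": 0},
    {"tx": 0, "ty": 0, "tz": 0, "rx": 0, "ry": 0, "rz": 0, "grip": 0},
    {"tx": 0, "ty": 0, "tz": 0, "rx": 0, "ry": 0, "rz": 0, "grip": 0},
  ],
)

```text
t: 10.15
eef_pos: [512.4, 252.3, 131.3]
tcp_rot: [-1.571, 0.0, -1.342]
ft_force: [-0.5, -0.5, -0.9]
opening: 0.126
```

Run:
```python
from plan import *
s=env.state();snap('wrist','w9'); print(s['t'],s['eef_pos'],s['tcp_rot'],s['ft_force'],s['moment'],s['opening'])
z=load('w9'); c=z['p'][90:240,95:245]
cv2.imwrite('pics/w9a.png',cv2.resize(c,None,fx=4,fy=4,interpolation=cv2.INTER_CUBIC))
C=cloud(z); 
for u,v in [(230,153),(260,158),(320,158),(318,200),(196,220),(112,125),(128,125),(130,200)]: print(u,v,C[v-2:v+3,u-2:u+3].reshape(-1,3).mean(0).round(1))
snap('side','s9'); snap('scene','c9')
cr=lambda z,x0,y0,w,h,k: cv2.resize(z['p'][y0:y0+h,x0:x0+w],None,fx=k,fy=k,interpolation=cv2.INTER_CUBIC)
cv2.imwrite('pics/cs9.png',np.hstack([cr(load('c9'),140,130,90,80,4.4),cr(load('s9'),200,90,90,80,4.4)]))
```

```text
10.15 [512.41780686 252.2826064  131.33871703] [-1.57055921e+00  8.83856646e-05 -1.34197532e+00] [-0.5425875  -0.48434487 -0.8643709 ] [-0.04430814  0.15665237  0.01208971] 0.1264165692259063
230 153 [554.7 274.8 113.7]
260 158 [555.7 259.1 113.7]
320 158 [562.8 228.6 113.6]
318 200 [540.7 223.5 113.9]
196 220 [514.7 285.1 114.1]
112 125 [555. 336. 114.]
128 125 [556.8 328.2 113.7]
130 200 [517.7 321.8 113.9]
```

View pics/w9a.png

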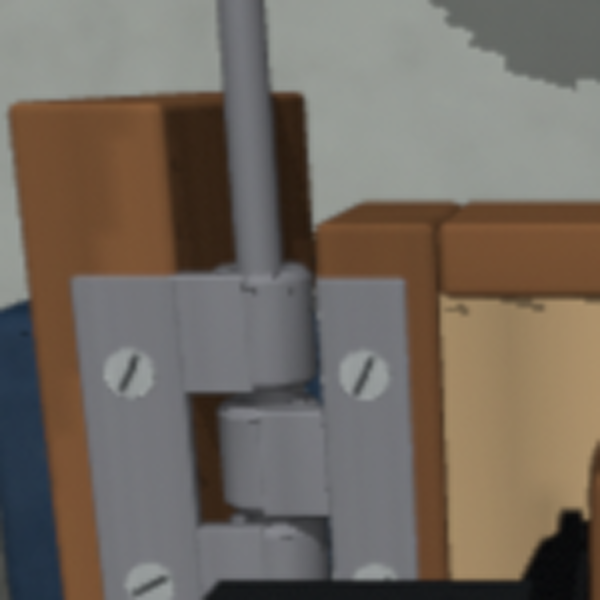

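View pics/cs9.png

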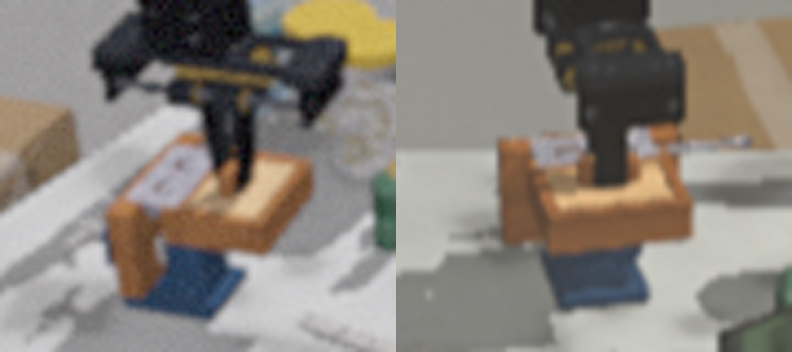

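Run:
```python
from h import *
z=load('w9'); c=z['p'][150:240,130:200]
cv2.imwrite('pics/w9k.png',cv2.resize(c,None,fx=6.6,fy=6.6,interpolation=cv2.INTER_CUBIC))
```

```text
(no output)
```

View pics/w9k.png

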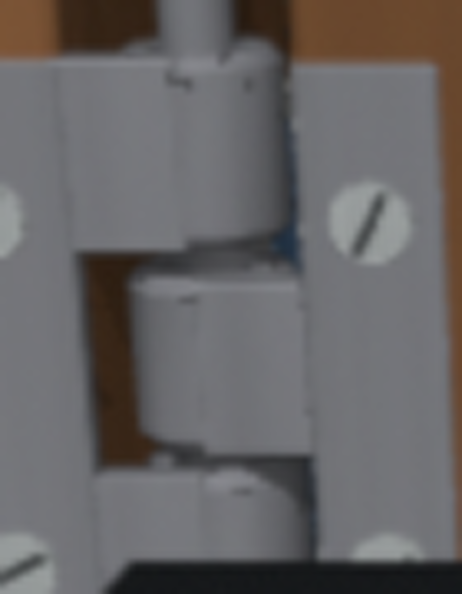

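```bash
cat > fit9.py <<'E'
from fit5 import *
z=load('w9')
K=lambda x,y:((x+.5)/6.6-.5+130,(y+.5)/6.6-.5+150)
A=lambda x,y:((x+.5)/4-.5+95,(y+.5)/4-.5+90)
B=lambda x,y:((x+.5)/5-.5+190,(y+.5)/5-.5+125)
yaw=-1.342
f=192/np.tan(np.radians(float(z['fov']))/2)
def pr(p,m,zo):
    m=np.atleast_2d(np.array(m,float)); c,s=np.cos(yaw),np.sin(yaw)
    return proj(z,np.stack([p[0]+c*m[:,0]-s*m[:,1],p[1]+s*m[:,0]+c*m[:,1],m[:,2]+zo],-1))
def sil(p,xc,y,zc,zo,side):
    t=np.linspace(0,2*np.pi,181); q=pr(p,np.stack([xc+7*np.cos(t),0*t+y,zc+7*np.sin(t)],-1),zo)
    return q[:,0].min() if side<0 else q[:,0].max()
def railres(p,zo=0):
    r=[]
    for m,q,w in [((18,43,112),K(60,60),(0,1)),((18,27,112),K(80,252),(1,1)),((18,8,112),K(98,470),(1,1)),((18,65,112),A(165,103),(.5,.5)),((-2,65,112),A(11,103),(.5,.5))]:
        r+=list((pr(p,m,zo)[0]-q)*w)
    r.append(sil(p,27,35,105,zo,1)-K(285,150)[0]); return r
def lidres(p,zo=82):
    r=[]
    for m,q,w in [((-42,50,30),A(317,226),(.5,.5)),((42,50,30),B(722,108),(.5,.5)),((-42,10,30),K(312,456),(1,1)),((-42,40,30),K(298,105),(1,0)),((-42,25,30),K(300,280),(0,1)),((0,50,30),B(350,103),(0,.5))]:
        r+=list((pr(p,m,zo)[0]-q)*w)
    r.append(sil(p,-51,17.5,23,zo,-1)-K(138,362)[0]); return r
for yaw in (-1.338,-1.342,-1.346):
    R=least_squares(railres,[494.6,328.5]);L=least_squares(lidres,[512.5,252.4])
    print(yaw,R.x.round(2),L.x.round(2),rel(np.r_[L.x,yaw],np.r_[R.x,yaw]).round(2)); print(R.fun.round(2),L.fun.round(2))
E
python3 fit9.py
```

```text
-1.338 [494.79 328.59] [512.35 252.24] [78.34 -0.53  0.  ]
[ 0.   -0.4  -0.23  0.06  0.08  0.42 -0.5  -0.02 -0.89  0.03  0.92] [-0.51 -0.15  0.1  -0.41  0.68 -0.07 -0.65 -0.    0.    0.27 -0.    0.2
  0.21]
-1.342 [494.82 328.72] [512.21 252.32] [78.36 -0.39  0.  ]
[ 0.   -0.39 -0.26  0.07 -0.08  0.43 -0.36 -0.02 -0.77 -0.04  0.97] [-0.42 -0.2   0.18 -0.13  0.56 -0.16 -0.54 -0.    0.    0.18 -0.    0.31
  0.13]
-1.346 [494.86 328.86] [512.07 252.39] [78.38 -0.26  0.  ]
[ 0.   -0.37 -0.28  0.08 -0.24  0.44 -0.23 -0.01 -0.64 -0.12  1.01] [-0.33 -0.25  0.25  0.14  0.44 -0.25 -0.44 -0.    0.    0.08 -0.    0.43
  0.06]
```

move_arm(
  rows=[
    {"tx": -0.02, "ty": 0, "tz": 0.02, "rx": 0, "ry": 0, "rz": 0, "grip": 0},
    {"tx": -0.03, "ty": 0, "tz": 0.03, "rx": 0, "ry": 0, "rz": 0, "grip": 0},
    {"tx": 0, "ty": 0, "tz": 0, "rx": 0, "ry": 0, "rz": 0, "grip": 0},
    {"tx": 0, "ty": 0, "tz": 0, "rx": 0, "ry": 0, "rz": 0, "grip": 0},
    {"tx": 0, "ty": 0, "tz": 0, "rx": 0, "ry": 0, "rz": 0, "grip": 0},
    {"tx": 0, "ty": 0, "tz": 0, "rx": 0, "ry": 0, "rz": 0, "grip": 0},
  ],
)

```text
t: 10.8
eef_pos: [512.7, 252.9, 131.2]
tcp_rot: [-1.571, 0.0, -1.342]
ft_force: [0.5, 1.1, -1.5]
opening: 0.12
```

Run:
```python
from plan import *
for i in range(4):
    s=env.state();snap('wrist','w10'); print(s['t'],s['eef_pos'],s['tcp_rot'],s['ft_force'],s['opening'])
    z=load('w10'); C=cloud(z)
    med=lambda u0,u1,v0,v1: np.median(C[v0:v1,u0:u1,2]).round(2)
    print('lid',med(215,320,152,160),med(180,195,165,178),med(320,328,170,220),med(186,193,200,225),'rail',med(105,128,120,150),med(118,135,190,200),med(141,155,165,180))
c=z['p'][150:240,130:200]
cv2.imwrite('pics/w10k.png',cv2.resize(c,None,fx=6.6,fy=6.6,interpolation=cv2.INTER_CUBIC))
```

```text
10.8 [512.74699925 252.85441891 131.24712389] [-1.57073476e+00  6.64934137e-05 -1.34195736e+00] [ 0.4655906   1.14465664 -1.52891791] 0.12019445740290267
lid 113.72 114.01 113.76 114.0 rail 113.64 113.82 113.67
10.85 [512.73151151 252.86179187 131.25245206] [-1.57071774e+00  9.14004658e-05 -1.34203647e+00] [ 0.1450737   0.04789109 -0.82257513] 0.12361284475254607
lid 113.73 114.08 113.77 114.07 rail 113.64 114.03 113.61
10.9 [512.73546208 252.85116031 131.23287542] [-1.57075182e+00  7.23422363e-05 -1.34203511e+00] [ 1.20239734 -0.10437503 -0.72251682] 0.12477619799417775
lid 113.76 114.11 113.78 114.11 rail 113.65 114.0 113.63
10.95 [512.71740756 252.86057678 131.25555367] [-1.57074838e+00  8.46938331e-05 -1.34203207e+00] [-0.26648529  0.26498237 -1.02706279] 0.12618814991577937
lid 113.76 114.07 113.82 114.17 rail 113.66 113.98 113.66
```

View pics/w10k.png

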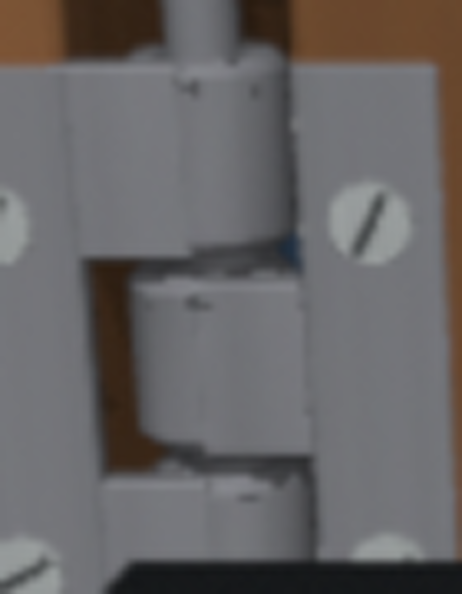

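move_arm(
  rows=[
    {"tx": -0.02, "ty": 0.02, "tz": 0, "rx": 0, "ry": 0, "rz": 0, "grip": 0},
    {"tx": 0, "ty": 0, "tz": 0, "rx": 0, "ry": 0, "rz": 0, "grip": 0},
    {"tx": 0, "ty": 0, "tz": 0, "rx": 0, "ry": 0, "rz": 0, "grip": 0},
    {"tx": 0, "ty": 0, "tz": 0, "rx": 0, "ry": 0, "rz": 0, "grip": 0},
    {"tx": 0, "ty": 0, "tz": 0, "rx": 0, "ry": 0, "rz": 0, "grip": 0},
    {"tx": 0, "ty": 0, "tz": 0, "rx": 0, "ry": 0, "rz": 0, "grip": 0},
    {"tx": 0, "ty": 0, "tz": 0, "rx": 0, "ry": 0, "rz": 0, "grip": 0},
  ],
)

```text
t: 11.58
eef_pos: [512.7, 253.0, 131.0]
tcp_rot: [-1.571, 0.0, -1.342]
ft_force: [0.5, 0.5, -1.7]
opening: 0.122
```

Run:
```python
from plan import *
snap('scene','c11'); s=env.state();snap('wrist','w11'); print(s['t'],s['eef_pos'],s['tcp_rot'],s['ft_force'],s['opening'],abs(s['qvel']).max())
z=load('w11'); C=cloud(z)
med=lambda u0,u1,v0,v1: np.median(C[v0:v1,u0:u1,2]).round(2)
print('lid',med(215,320,152,160),med(186,193,200,225),'rail',med(105,128,120,150),med(118,135,190,200))
c=cv2.resize(z['p'][150:240,130:200],None,fx=6,fy=6,interpolation=cv2.INTER_CUBIC)
o=load('c11')['p'][140:275,150:330]; o=cv2.resize(o,(375,281),interpolation=cv2.INTER_CUBIC); p=np.zeros((540,375,3),np.uint8);p[:281]=o
cv2.imwrite('pics/w11k.png',np.hstack([c,p]))
```

```text
11.6333 [512.69954118 253.04500947 131.04329601] [-1.57075655e+00  7.34021262e-05 -1.34203868e+00] [ 0.48743877 -0.41081802 -1.36168451] 0.12292168105459114 0.0015907890064011184
lid 113.55 113.91 rail 113.65 114.0
```

View pics/w11k.png

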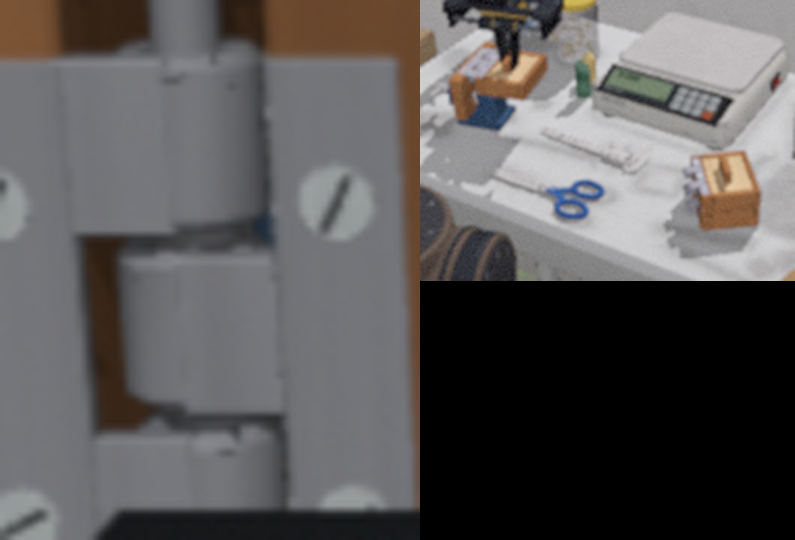

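The knuckle sits centred in its gap, and the two leaves are flush to about 0.1 mm. The wrist force is only the lid's own weight. The other two lids lie where they were, so I'm handing in.

Run:
```python
from cell import env
print(env.job_done()); s=env.state(); print(s['t'],s['eef_pos'],s['ft_force'])
```

```text
the job is handed in; nothing more can be done
None
the job is handed in; nothing more can be done
```

I took the top lid off the pile by its pull and lowered it level beside the rail. The arm is holding it there, with its knuckles in the rail's two gaps, ready for the pin. I handed in at about 11.6 s.

**Last checks:**
- **Height:** the lid top is flush with the rail top to about 0.1 mm by the wrist camera's depth. The height noted at the grasp would put it about 0.3 mm higher than ideal.
- **Along the pin:** knuckle b has equal gaps at both ends.
- **Towards the rail:** two readings of the distance differed by up to about 1 mm. I moved in another 0.2 mm, and roughly 0.2–0.3 mm of error may remain.
- **Force and steadiness:** the wrist carries about 1.4 N, which is the lid's weight, so the lid is not leaning on the rail. The arm is still.
- **Other things:** the remaining two lids, the scissors, the caliper and the stone points look undisturbed in the last scene picture.

**Not seen directly:** knuckle a is hidden behind the gripper. Its fit follows from knuckle b and the matching angle, which agree to within about 0.005 rad.

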